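# Load the bench lift and let it down on its release valve

## Task

Put the rod end that was left on the raised lift platform into the grey tray, then stack every steel case flat and squarely in one column on the raised platform, centred between its two red stops. Then crack the release valve open only a fraction of a turn, so that the platform with its load sinks slowly (never faster than about 4 cm/s) all the way down, and shut the valve again. Leave the round blue tin where it stands.

Things in the scene. Friction and masses are not known exactly. Their poses are not given: they have to be found in the camera images.
- lift: yellow hydraulic bench lift, fixed; its housing, 136 x 84 mm and 54 mm high, fills the room under the platform, and a 70 mm wide, 12 mm thick foot along +y carries the valve block; origin on the bench under the platform's centre, z up. The valve axis is at x = 0, y = +145 mm; the steel valve block is 52 x 52 mm, its top 57 mm above the bench
- platform (a joint): how far the platform has sunk, m: 0 raised (its top 130 mm above the bench), 0.060 fully down (its top 70 mm above the bench). It stays up while the valve is shut and cannot be raised again
- platform_top (a point): centre of the top face of the steel platform, which is 136 (x) x 84 (y) x 12 mm; axes as the lift's. Two red stops, 10 mm high, 8 mm thick, 60 mm long along y, stand at x = +60 and -60 mm, so 112 mm is clear between them for the 96 mm length of a case
- valve (a joint): release valve, rad: 0 shut, turns counter-clockwise seen from above to 1.57, stays where it is left (friction about 0.2 N m). The loaded platform begins to sink somewhere between 0.3 and 0.7, which differs from start to start; each further 0.1 rad adds about 1.2 cm/s, so 0.1 to 0.2 rad past the point where it starts to move is right. It stops when the valve is turned back. Shut means under 0.1
- valve_grip (a point): middle of the valve's steel bar handle, on the valve axis 80 mm above the bench; its y axis runs along the bar and turns with it. The bar is 66 mm long, 12 mm thick and 22 mm high (69 to 91 mm above the bench); its red end points along +y of the point, away from the platform when shut. Pinch it across its 12 mm thickness from above
- rod_end: forged steel rod end, 50 x 119 x 22 mm, 0.34 kg, lying flat, origin at the centre of its underside; y runs along it: the eye (50 mm wide) is at +y, the round shank, 21 mm thick, lies from y = -41 to +11 mm, where it is gripped. It starts across the middle of the platform
- tray: grey plastic open tray, fixed, 140 x 110 mm (x, y), shallow: 12 mm high, walls and floor 4 mm; origin at the centre of its underside
- case_0: closed steel case blue, 96 x 48 x 34 mm (x, y, z), 0.2 to 0.37 kg, flat lid with a paper label, origin at the centre of its underside, z up through the lid. It may be stacked either way up. Grip it across its 48 mm width (y). May be absent
- case_1: closed steel case green, 96 x 48 x 34 mm (x, y, z), 0.2 to 0.37 kg, flat lid with a paper label, origin at the centre of its underside, z up through the lid. It may be stacked either way up. Grip it across its 48 mm width (y). May be absent
- case_2: closed steel case grey, 96 x 48 x 34 mm (x, y, z), 0.2 to 0.37 kg, flat lid with a paper label, origin at the centre of its underside, z up through the lid. It may be stacked either way up. Grip it across its 48 mm width (y). May be absent
- case_3: closed steel case orange, 96 x 48 x 34 mm (x, y, z), 0.2 to 0.37 kg, flat lid with a paper label, origin at the centre of its underside, z up through the lid. It may be stacked either way up. Grip it across its 48 mm width (y). May be absent
- dip_tin: round blue tin with a white lid, 60 mm diameter, 42 mm high; not to be disturbed
Not all that is in view belongs to the job. Several things look just like the case_3: the one meant starts farthest to the robot's right.

How it is judged:
By the outcome, as a careful person would: the job done as asked, in the order asked, and still so for the second after the job is handed in, with the robot touching nothing.
Of case_0, case_1, case_2, case_3 only 2 to 4 are there at a start; the rules pass over those that are not, and their reading is None.
At some moment in a run one of rod_end may be knocked a few centimetres aside while the robot is not near it.
Once in a run the grip may slacken for a moment while it holds something.
It also fails if it takes over 208 s, if anything falls off the work surface, if the arm or the gripper's body presses on something with over 40 N, if the wrist force passes 120 N, or if a joint passes its speed limit or range.

## Robot

A 6-joint arm with a two-finger parallel gripper is mounted at the origin on a cart in front of the work surface, level with it; the furniture and walls round the work are solid. World frame = base frame: x ahead of the robot, y to its left, z up, the work surface at z = 0. Lengths are in m, angles in rad, forces in N, time in s.
With the tool pointing down it reaches from about 0.375 to 0.975 m from the base axis. Payload 3.8 kg.
Tool frame: the origin (TCP) lies midway between the tips of the shut fingers; the grasp point (between the pads) lies 19 mm behind it; z points along the fingers, y is the direction in which the jaws open and shut (so a half turn about z gives the same grasp; the last joint's range is limited). The gripper opens to 85 mm and grips with 20 to 120 N. Pads are 22 mm wide; open, the fingers measure 114 mm over their backs; the gripper's body (76 mm by 85 mm) begins 54 mm behind the grasp point. The pads swing forward as they close: fully open they stand 13 mm farther back than shut.
Start: joints at [1.305, 0.264, 1.604, -0, 1.274, -0.037], TCP at [0.153, 0.657, 0.231] pointing down, gripper open.
Joint ranges: [-2.63, 2.63], [-0.94, 2.18], [0.31, 2.57], [-1.31, 4.45], [0, 2.66], [-2.55, 2.55]. Speed limits (rad/s): [2.57, 2.57, 3.14, 3.14, 3.14, 3.14].

## Interface

Orientations are given as a rotation vector (axis times angle).
In Python, from workcell import bot gives the robot as it stands.
- The arm moves only by the shell command python3 -m inch 'ROWS' [FORCE]. ROWS is JSON, a list of rows, each an object of numbers: "dx", "dy", "dz": the shift along the tool's x, y, z in m; "ax", "ay", "az": the turn, a rotation vector about the tool's x, y, z in degrees; "fingers": the opening, from -1 (shut) to 1 (fully open). A call has 1 to 20 rows; each row is the pose to reach, as a shift and turn from the pose measured when the call began, along the tool's axes at that moment; what a row does not reach only later rows make up. A row lasts 1/8 s, in which the tool goes at most 62.5 mm and 10.7 degrees, less where a joint would pass 70% of its speed; a pose out of reach is approached as far as the arm can. A call with a gripper value outside its range is refused whole. The fingers move at their own pace and stop on an object; FORCE is the grip in N (left out, the last holds). Time passes only in rows, so rows that repeat a pose let the fingers close. It gives the time, the measured TCP pose, the force and the opening at its end, in the units of the state.
- bot.read_state(): the state, without advancing time (a new reading comes with each control period).
- bot.read_camera(name): name is "side" or "top"; returns (picture, depth): 400x640x3 uint8, blue, green, red; 400x640 float32, m along the optical axis (not along the pixel's ray), 0 where there is no reading.
- bot.get_calibration(name): a dict with "intrinsics" (3x3 intrinsics, pixels), "distortion" ([k1, k2, p1, p2, k3] as OpenCV has them; the pictures are not rectified), "view" (4x4, takes a point from world to camera coordinates). Camera axes: x right, y down, z forward; pixel columns grow to the right and rows downward; lengths in m; the calibration is good to about 2 mm. A picture is of the moment at which its call begins. get_calibration takes no time and is no camera call.
- bot.finish_job(): hands the job in, once; it reports no verdict.
Trained networks look in the newest picture that a camera, given by its name, has taken for a name from the list of things; names that differ only in an ending like _2 or _b are one class to them, and where a whole thing is asked for, a point or a joint stands for the part that bears it (a point fixed in the world has none). Each returns a list of dicts, best first, with "p" (0 to 1); they miss things now and then, are a little off and sometimes report something else, mostly with a low value. They report only what shows in the picture. A call takes as long as a camera call. They do not tell look-alikes from the thing itself.
- bot.masks_of(camera, thing): "region" (400x640 bool, what is visible of it) and "box" ([left, top, right, bottom] in pixels, round what is visible of it).
The state is a dict: "time": time; "q": joint angles; "joint_vel": joint speeds; "joint_torque": joint torques, N m; "tool_pos": TCP position; "tcp_rot": TCP orientation; "wrist_force": force on the tool from outside, world axes, zero at the start; "torque": the same for the moment, N m; "width": opening from 0.0 (shut) to 1.0 (fully open).
Only numpy, scipy, OpenCV 4.12 (cv2) and the standard library are available. Lean on these libraries where they do the work, as an engineer would, in place of code of your own. Each camera call takes 0.05 s, during which the arm holds its last target. There are 200 camera calls.

## Working session

There is one attempt and no reset: what is moved stays moved. The work goes in short steps, Python scripts to look and compute and a shell command to move; the robot and the scene stay as the last step left them, time stands still between calls to the robot, and variables do not carry over. Pictures are saved under pics/ and viewed, about 12 in all and at most 16, crops included, and the job is handed in when it is done.

```bash
ls; mkdir -p pics
python3 - <<'E'
from workcell import bot
import cv2,numpy as np
s=bot.read_state(); print({k:np.round(v,3).tolist() for k,v in s.items()})
for c in ("top","side"):
    p,d=bot.read_camera(c); cv2.imwrite(f"pics/{c}0.png",p)
    k=bot.get_calibration(c); print(c,k["intrinsics"],k["distortion"],np.round(k["view"],3).tolist())
    np.save(f"{c}_d.npy",d)
E
```

```text
pics
{'time': 0.0, 'q': [1.305, 0.265, 1.605, -0.0, 1.274, -0.037], 'joint_vel': [0.0, -0.0, -0.001, -0.0, -0.002, -0.0], 'joint_torque': [0.001, -51.512, -36.731, 0.0, 0.013, -0.0], 'tool_pos': [0.153, 0.657, 0.23], 'tcp_rot': [-0.359, -3.121, 0.003], 'wrist_force': [-0.785, -0.432, -0.098], 'torque': [0.043, -0.035, 0.008], 'width': 0.999}
top [[504.23126867   0.         324.6899348 ]
 [  0.         504.23126867 199.79140537]
 [  0.           0.           1.        ]] [-0.12044832  0.          0.          0.          0.        ] [[0.017, -1.0, 0.003, 0.094], [-0.977, -0.017, -0.211, 0.545], [0.211, 0.0, -0.978, 1.087], [0.0, 0.0, 0.0, 1.0]]
side [[430.4490991    0.         320.28253801]
 [  0.         430.4490991  200.22065463]
 [  0.           0.           1.        ]] [0.0221126 0.        0.        0.        0.       ] [[-1.0, 0.016, 0.012, 0.526], [0.001, 0.632, -0.775, 0.021], [-0.02, -0.775, -0.632, 1.135], [0.0, 0.0, 0.0, 1.0]]
```

View pics/top0.png

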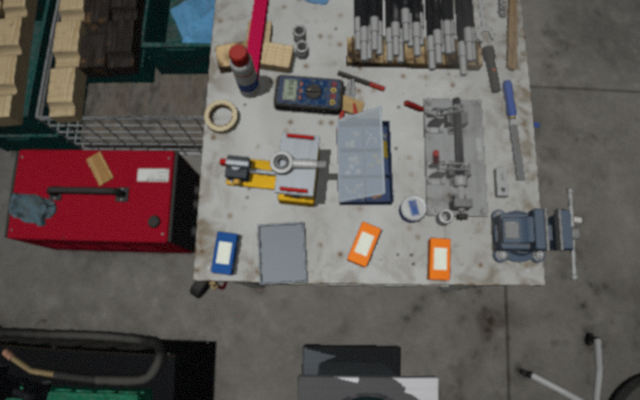

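View pics/side0.png

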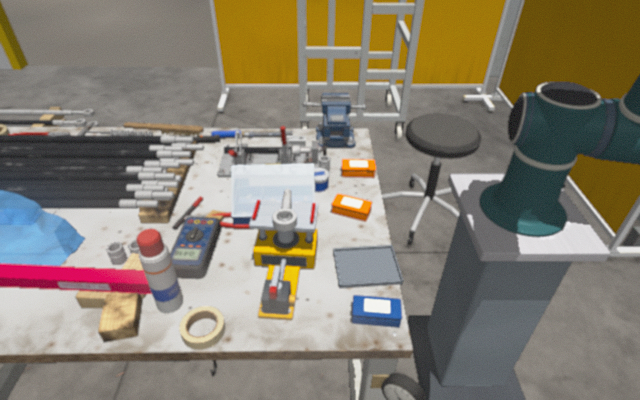

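Top view: blue case (225,253), tray (283,252), lift platform with the rod end (300,165), valve (238,170), tin (412,208). There are two orange cases: (364,244) and (440,258). The robot's right is image right, so case_3 is the one at (440,258). No green or grey case shows so far. I'll measure next.

```bash
cat > h.py <<'E'
from workcell import bot
import cv2,numpy as np
def cloud(cam,d):
    k=bot.get_calibration(cam); K=np.array(k["intrinsics"]);V=np.array(k["view"])
    v,u=np.mgrid[0:400,0:640]
    n=cv2.undistortPoints(np.stack([u,v],-1).reshape(-1,1,2).astype(float),K,np.array(k["distortion"])).reshape(400,640,2)
    P=np.dstack([n*d[...,None],d]); P=(P-V[:3,3])@V[:3,:3]
    P[d<=0]=np.nan; return P
def look(cam,name=None):
    p,d=bot.read_camera(cam)
    if name: cv2.imwrite(f"pics/{name}.png",p)
    return p,cloud(cam,d)
def rect(P,z0,z1):
    P=P.reshape(-1,3);P=P[np.isfinite(P[:,0])&(P[:,2]>z0)&(P[:,2]<z1)]
    if len(P)<8: return None
    (c,s,a)=cv2.minAreaRect(P[:,:2].astype(np.float32)*1000)
    if s[0]<s[1]: s=s[::-1];a+=90   # a: direction of the long side, deg from world x
    return dict(n=len(P),c=np.round(c,1),s=np.round(s,1),a=round((a+90)%180-90,1),z=round(float(np.median(P[:,2]))*1000,1),med=np.round(np.median(P[:,:2],0)*1000,1))
def find(cam,P,t,z0,z1,n=3):
    for m in bot.masks_of(cam,t)[:n]:
        print(cam,t,round(m["p"],2),np.round(m["box"]).tolist(),rect(P[m["region"]],z0,z1))
E
python3 - <<'E'
from h import *
for cam in ("top","side"):
    p,P=look(cam); 
    for t in ["rod_end","tray","case_0","case_1","case_2","case_3","dip_tin","platform","valve"]:
        z0,z1={"rod_end":(.135,.17),"tray":(.003,.03),"platform":(.12,.135),"valve":(.08,.1)}.get(t,(.025,.05))
        find(cam,P,t,z0,z1)
E
```

```text
top rod_end 0.65 [267.0, 152.0, 324.0, 176.0] {'n': 657, 'c': array([611.1, 165.5]), 's': array([113.6,  47.7]), 'a': -79.0, 'z': 149.1, 'med': array([602.4, 183.2])}
top rod_end 0.51 [427.0, 241.0, 454.0, 282.0] None
top tray 0.52 [275.0, 132.0, 317.0, 199.0] None
top case_0 0.67 [427.0, 238.0, 454.0, 281.0] {'n': 873, 'c': array([ 416.3, -160.1]), 's': array([97.2, 49.3]), 'a': -4.5, 'z': 33.6, 'med': array([ 415.2, -160.1])}
top case_0 0.64 [344.0, 219.0, 380.0, 268.0] {'n': 877, 'c': array([448.9,  12.7]), 's': array([96.4, 48.6]), 'a': -21.6, 'z': 33.8, 'med': array([447.6,  12.6])}
top case_1 0.67 [427.0, 238.0, 454.0, 281.0] {'n': 873, 'c': array([ 416.3, -160.1]), 's': array([97.2, 49.3]), 'a': -4.5, 'z': 33.6, 'med': array([ 415.2, -160.1])}
top case_1 0.64 [344.0, 219.0, 380.0, 268.0] {'n': 877, 'c': array([448.9,  12.7]), 's': array([96.4, 48.6]), 'a': -21.6, 'z': 33.8, 'med': array([447.6,  12.6])}
top case_2 0.67 [427.0, 238.0, 454.0, 281.0] {'n': 873, 'c': array([ 416.3, -160.1]), 's': array([97.2, 49.3]), 'a': -4.5, 'z': 33.6, 'med': array([ 415.2, -160.1])}
top case_2
[... 3462 characters left out ...]
z': 32.7, 'med': array([ 416.2, -151.4])}
side case_3 0.61 [333.0, 193.0, 373.0, 220.0] {'n': 493, 'c': array([447. ,  16.3]), 's': array([96.1, 52.9]), 'a': -22.5, 'z': 32.6, 'med': array([448.3,  21.6])}
side dip_tin 0.81 [311.0, 168.0, 333.0, 193.0] {'n': 205, 'c': array([524.2, -96. ]), 's': array([60. , 35.7]), 'a': 89.7, 'z': 40.4, 'med': array([525.5, -87.5])}
side platform 0.57 [249.0, 200.0, 319.0, 244.0] {'n': 1147, 'c': array([605.3, 169.3]), 's': array([136. ,  87.7]), 'a': -6.6, 'z': 128.8, 'med': array([618.5, 174.5])}
side valve 0.74 [269.0, 265.0, 280.0, 297.0] {'n': 207, 'c': array([618.1, 313.1]), 's': array([67.5, 13.4]), 'a': 84.0, 'z': 89.8, 'med': array([618.3, 319.4])}
```

```bash
cat >> h.py <<'E'
from scipy.spatial.transform import Rotation as Ro
def to(x,y,z,psi):
    """shift/turn in tool axes to TCP (mm), tool pointing down, jaw axis (tool y) at psi deg from world x"""
    s=bot.read_state(); R=Ro.from_rotvec(s["tcp_rot"]).as_matrix(); c=np.radians(psi)
    ty=np.array([np.cos(c),np.sin(c),0]);tz=np.array([0,0,-1.]);T=np.column_stack([np.cross(ty,tz),ty,tz])
    d=R.T@(np.array([x,y,z])/1000-s["tool_pos"]); r=np.degrees(Ro.from_matrix(R.T@T).as_rotvec())
    cur=np.degrees(np.arctan2(R[1,1],R[0,1]))
    print("d",np.round(d,4),"a",np.round(r,1),"| now",np.round(np.array(s["tool_pos"])*1000,1),"psi",round(cur,1),"q",np.round(s["q"],2),"t",round(s["time"],1),"w",round(s["width"],3),"F",np.round(s["wrist_force"],1))
def shank(cam,P,z0=.14,z1=.16,y=None):
    m=bot.masks_of(cam,"rod_end")[0]; Q=P[m["region"]];Q=Q[np.isfinite(Q[:,0])&(Q[:,2]>z0)&(Q[:,2]<z1)]
    c=Q[:,:2].mean(0);w=np.linalg.svd(Q[:,:2]-c)[2][0]
    t=(Q[:,:2]-c)@w;n=(Q[:,:2]-c)@[-w[1],w[0]]
    # eye end = wider end
    if np.ptp(n[t>np.quantile(t,.7)])<np.ptp(n[t<np.quantile(t,.3)]): w=-w;t=-t
    lo=t.min(); S=Q[(t<lo+.045)][:,:2]
    (vx,vy,x0,y0)=cv2.fitLine(S.astype(np.float32),cv2.DIST_HUBER,0,.001,.001).ravel()
    if vx*w[0]+vy*w[1]<0: vx,vy=-vx,-vy
    v=np.array([vx,vy]);x=np.array([x0,y0]);tt=(Q[:,:2]-x)@v
    print(cam,round(m["p"],2),"len",round(np.ptp(tt)*1e3,1),"grip pt",np.round((x+v*(np.quantile(tt,.002)+.0445))*1e3,1),"axis deg(to eye)",round(float(np.degrees(np.arctan2(vy,vx))),1),"end",np.round((x+v*tt.min())*1e3,1))
E
python3 - <<'E'
from h import *
for cam in ("top","side"):
    p,P=look(cam); shank(cam,P)
    if cam=="top":
        cv2.imwrite("pics/crop1.png",cv2.resize(p[100:290,210:475],None,fx=3,fy=3,interpolation=cv2.INTER_CUBIC))
        g=P[215:290,250:315].reshape(-1,3); print("tray",rect(g,.002,.02))
        b=P[225:280,205:245].reshape(-1,3); print("blue",rect(b,.025,.05))
to(603,165,260,5)
E
```

```text
top 0.71 len 116.9 grip pt [602.1 148.8] axis deg(to eye) 91.0 end [602.9 104.3]
tray {'n': 2576, 'c': array([435.7, 202.2]), 's': array([162.7, 151.2]), 'a': 1.2, 'z': 4.5, 'med': array([429.7, 201.9])}
blue {'n': 899, 'c': array([421.9, 332.3]), 's': array([97.5, 50.5]), 'a': -6.9, 'z': 33.3, 'med': array([420.9, 331.4])}
side 0.84 len 121.1 grip pt [600.5 151.6] axis deg(to eye) 92.8 end [602.8 105.5]
d [-0.5499 -0.3775 -0.0287] a [-0.  -0.  71.9] | now [153.1 657.4 231.3] psi 76.9 q [ 1.31  0.26  1.6   0.    1.27 -0.04] t 1.3 w 1.001 F [ 0.3 -0.2  0.9]
```

View pics/crop1.png

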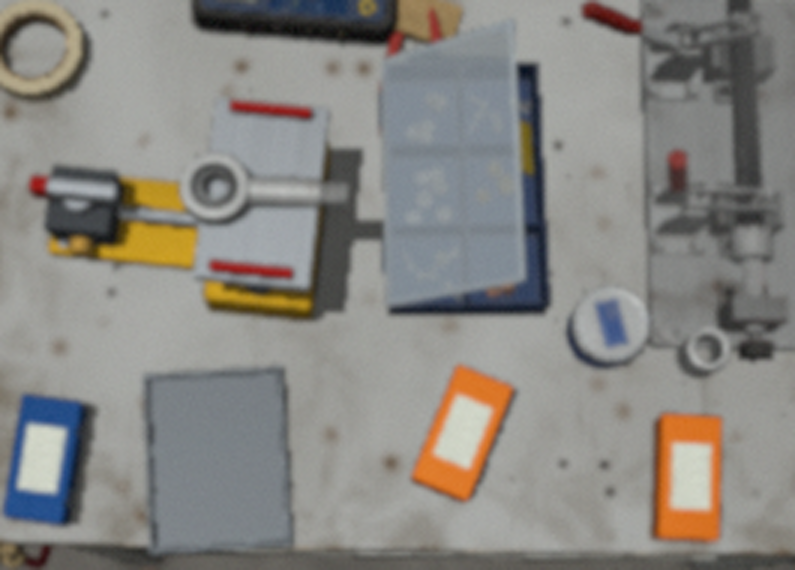

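```bash
python3 -m inch '[{"dx":-0.3,"dy":-0.2,"dz":-0.03,"az":35,"fingers":0.3},{"dx":-0.3,"dy":-0.2,"dz":-0.03,"az":35,"fingers":0.3},{"dx":-0.3,"dy":-0.2,"dz":-0.03,"az":35,"fingers":0.3},{"dx":-0.55,"dy":-0.385,"dz":-0.019,"az":75,"fingers":0.2},{"dx":-0.55,"dy":-0.385,"dz":-0.019,"az":75,"fingers":0.2},{"dx":-0.55,"dy":-0.385,"dz":-0.019,"az":75,"fingers":0.2},{"dx":-0.55,"dy":-0.385,"dz":-0.019,"az":75,"fingers":0.2},{"dx":-0.55,"dy":-0.385,"dz":-0.019,"az":75,"fingers":0.2},{"dx":-0.55,"dy":-0.385,"dz":-0.019,"az":75,"fingers":0.2},{"dx":-0.55,"dy":-0.385,"dz":-0.019,"az":75,"fingers":0.2},{"dx":-0.55,"dy":-0.385,"dz":-0.019,"az":75,"fingers":0.2},{"dx":-0.55,"dy":-0.385,"dz":-0.019,"az":75,"fingers":0.2},{"dx":-0.55,"dy":-0.385,"dz":-0.019,"az":75,"fingers":0.2},{"dx":-0.55,"dy":-0.385,"dz":-0.019,"az":75,"fingers":0.2},{"dx":-0.55,"dy":-0.385,"dz":-0.019,"az":75,"fingers":0.2},{"dx":-0.55,"dy":-0.385,"dz":-0.019,"az":75,"fingers":0.2}]' 70
python3 - <<'E'
from h import *
d=np.load("top_d.npy");P=cloud("top",d)
for c in [(147,375),(283,368),(292,543),(152,552),(218,460)]:
    print(np.round(P[round(100+c[1]/3),round(210+c[0]/3)]*1000))
L=P[100:205,330:395].reshape(-1,3);i=np.nanargmax(L[:,2]);print("lid max",L[i])
d=np.load("side_d.npy");Q=cloud("side",d);L=Q[160:225,225:322].reshape(-1,3);L=L[(L[:,1]<.12)];print("lid side", np.nanmax(L[:,2]), np.nanmax(L[L[:,2]>.05][:,1]))
p,P=look("side","s1"); shank("side",P)
to(601.3,158,132,2)
E
```

```text
[490. 257.  12.]
[499. 152.  -1.]
[363. 141.   2.]
[353. 246.  13.]
[427. 199.   2.]
lid max [ 0.60893567 -0.02093229  0.13167982]
lid side 0.14917806789321003 0.11955779675003092
side 0.6 len 116.7 grip pt [601.  156.2] axis deg(to eye) 90.3 end [601.3 110.3]
d [-0.5498 -0.3848  0.0993] a [ 0.  -0.  74.9] | now [153.1 657.4 231.3] psi 76.9 q [ 1.31  0.26  1.6  -0.    1.27 -0.04] t 1.4 w 1.003 F [-0.6 -0.1 -0.1]invalid input at $[0]: expected keys dx, dy, dz, ax, ay, az, fingers
```

View pics/s1.png

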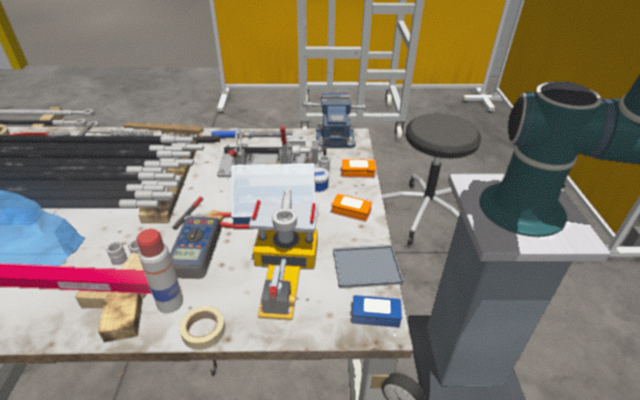

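```bash
python3 -m inch '[{"dx":-0.3,"dy":-0.2,"dz":-0.03,"ax":0,"ay":0,"az":35,"fingers":0.3},{"dx":-0.3,"dy":-0.2,"dz":-0.03,"ax":0,"ay":0,"az":35,"fingers":0.3},{"dx":-0.3,"dy":-0.2,"dz":-0.03,"ax":0,"ay":0,"az":35,"fingers":0.3},{"dx":-0.55,"dy":-0.385,"dz":-0.019,"ax":0,"ay":0,"az":75,"fingers":0.2},{"dx":-0.55,"dy":-0.385,"dz":-0.019,"ax":0,"ay":0,"az":75,"fingers":0.2},{"dx":-0.55,"dy":-0.385,"dz":-0.019,"ax":0,"ay":0,"az":75,"fingers":0.2},{"dx":-0.55,"dy":-0.385,"dz":-0.019,"ax":0,"ay":0,"az":75,"fingers":0.2},{"dx":-0.55,"dy":-0.385,"dz":-0.019,"ax":0,"ay":0,"az":75,"fingers":0.2},{"dx":-0.55,"dy":-0.385,"dz":-0.019,"ax":0,"ay":0,"az":75,"fingers":0.2},{"dx":-0.55,"dy":-0.385,"dz":-0.019,"ax":0,"ay":0,"az":75,"fingers":0.2},{"dx":-0.55,"dy":-0.385,"dz":-0.019,"ax":0,"ay":0,"az":75,"fingers":0.2},{"dx":-0.55,"dy":-0.385,"dz":-0.019,"ax":0,"ay":0,"az":75,"fingers":0.2},{"dx":-0.55,"dy":-0.385,"dz":-0.019,"ax":0,"ay":0,"az":75,"fingers":0.2},{"dx":-0.55,"dy":-0.385,"dz":-0.019,"ax":0,"ay":0,"az":75,"fingers":0.2},{"dx":-0.55,"dy":-0.385,"dz":-0.019,"ax":0,"ay":0,"az":75,"fingers":0.2},{"dx":-0.55,"dy":-0.385,"dz":-0.019,"ax":0,"ay":0,"az":75,"fingers":0.2}]' 70
python3 - <<'E'
from h import *
p,P=look("side","s2")
try: shank("side",P)
except Exception as e: print(e)
to(601.3,158,132,2)
E
```

```text
time: 3.4
tool_pos: [0.601, 0.1585, 0.2504]
tcp_rot: [2.183, 2.259, 0.0]
wrist_force: [-0.3, -0.7, -0.2]
width: 0.599
side 0.98 len 118.6 grip pt [601. 152.] axis deg(to eye) 91.1 end [601.8 107.2]
d [-2.000e-04  1.000e-04  1.184e-01] a [ 0.  -0.  -0.1] | now [601.2 158.2 250.4] psi 1.9 q [0.22 0.15 1.7  0.   1.29 0.18] t 3.5 w 0.599 F [ 0.5 -0.1 -0.7]
```

View pics/s2.png

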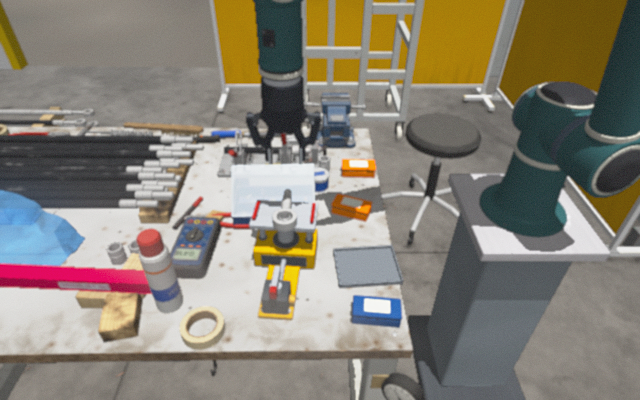

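The gripper at (283,150) is in line over the shank at (286,205), so I can descend and grip.

```bash
python3 -m inch '[{"dx":0,"dy":0,"dz":0.05,"ax":0,"ay":0,"az":0,"fingers":0.2},{"dx":0,"dy":0,"dz":0.09,"ax":0,"ay":0,"az":0,"fingers":0.2},{"dx":0,"dy":0,"dz":0.11,"ax":0,"ay":0,"az":0,"fingers":0.2},{"dx":0,"dy":0,"dz":0.117,"ax":0,"ay":0,"az":0,"fingers":0.2},{"dx":0,"dy":0,"dz":0.117,"ax":0,"ay":0,"az":0,"fingers":0.2},{"dx":0,"dy":0,"dz":0.117,"ax":0,"ay":0,"az":0,"fingers":-0.3},{"dx":0,"dy":0,"dz":0.117,"ax":0,"ay":0,"az":0,"fingers":-1},{"dx":0,"dy":0,"dz":0.117,"ax":0,"ay":0,"az":0,"fingers":-1},{"dx":0,"dy":0,"dz":0.117,"ax":0,"ay":0,"az":0,"fingers":-1},{"dx":0,"dy":0,"dz":0.117,"ax":0,"ay":0,"az":0,"fingers":-1},{"dx":0,"dy":0,"dz":0.117,"ax":0,"ay":0,"az":0,"fingers":-1},{"dx":0,"dy":0,"dz":0.08,"ax":0,"ay":0,"az":0,"fingers":-1},{"dx":0,"dy":0,"dz":0.05,"ax":0,"ay":0,"az":0,"fingers":-1},{"dx":0,"dy":0,"dz":0.0,"ax":0,"ay":0,"az":0,"fingers":-1},{"dx":0,"dy":0,"dz":0.0,"ax":0,"ay":0,"az":0,"fingers":-1},{"dx":0,"dy":0,"dz":0.0,"ax":0,"ay":0,"az":0,"fingers":-1}]' 80
python3 - <<'E'
from h import *
p,P=look("side","s3")
shank("side",P,.15,.4)
to(425,202,150,2)
E
```

```text
time: 5.5
tool_pos: [0.6002, 0.158, 0.249]
tcp_rot: [-2.183, -2.258, 0.003]
wrist_force: [0.5, 0.1, -4.0]
width: 0.21Traceback (most recent call last):
  File "<stdin>", line 3, in <module>
  File "h.py", line 31, in shank
    m=bot.masks_of(cam,"rod_end")[0]; Q=P[m["region"]];Q=Q[np.isfinite(Q[:,0])&(Q[:,2]>z0)&(Q[:,2]<z1)]
      ~~~~~~~~~~~~~~~~~~~~~~~~~~~^^^
IndexError: list index out of range
```

Run:
```python
from h import *
to(433.5,197.5,120,62)
```

```text
d [ 0.0454 -0.1639  0.1282] a [ -0.3  -0.1 -60.1] | now [599.5 157.8 247.4] psi 1.9 q [ 0.22  0.15  1.71 -0.    1.29  0.18] t 5.6 w 0.21 F [-0.5 -1.  -2.9]
```

```bash
python3 -m inch '[{"dx":0.01,"dy":-0.05,"dz":0.0,"ax":0,"ay":0,"az":-10,"fingers":-1},{"dx":0.025,"dy":-0.1,"dz":0.0,"ax":0,"ay":0,"az":-20,"fingers":-1},{"dx":0.045,"dy":-0.164,"dz":0.05,"ax":0,"ay":0,"az":-30,"fingers":-1},{"dx":0.045,"dy":-0.164,"dz":0.1,"ax":0,"ay":0,"az":-40,"fingers":-1},{"dx":0.045,"dy":-0.164,"dz":0.128,"ax":0,"ay":0,"az":-50,"fingers":-1},{"dx":0.045,"dy":-0.164,"dz":0.128,"ax":0,"ay":0,"az":-60,"fingers":-1},{"dx":0.045,"dy":-0.164,"dz":0.128,"ax":0,"ay":0,"az":-60,"fingers":-1},{"dx":0.045,"dy":-0.164,"dz":0.128,"ax":0,"ay":0,"az":-60,"fingers":-1},{"dx":0.045,"dy":-0.164,"dz":0.128,"ax":0,"ay":0,"az":-60,"fingers":-1}]'
python3 - <<'E'
from h import *
p,P=look("side")
cv2.imwrite("pics/s4.png",cv2.resize(p[130:330,230:430],None,fx=3,fy=3,interpolation=cv2.INTER_CUBIC))
to(433.5,197.5,8.5,62)
E
```

```text
time: 6.72
tool_pos: [0.4338, 0.1972, 0.1205]
tcp_rot: [-0.763, -3.044, 0.003]
wrist_force: [-0.8, 0.4, -3.6]
width: 0.207
d [1.000e-04 4.000e-04 1.121e-01] a [-0.1 -0.2 -0.1] | now [433.9 197.2 120.6] psi 61.9 q [ 0.37 -0.01  2.13  0.    1.03 -0.71] t 6.8 w 0.206 F [-0.4 -0.7 -3.5]
```

View pics/s4.png

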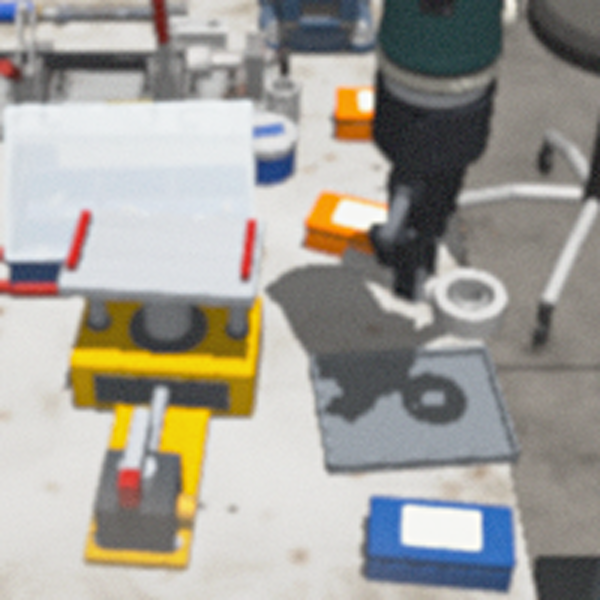

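The rod is held level with its eye toward the robot (crop 470,295), above the tray (crop 415,410). I'll lower and release it.

```bash
python3 -m inch '[{"dx":0,"dy":0,"dz":0.05,"ax":0,"ay":0,"az":0,"fingers":-1},{"dx":0,"dy":0,"dz":0.085,"ax":0,"ay":0,"az":0,"fingers":-1},{"dx":0,"dy":0,"dz":0.102,"ax":0,"ay":0,"az":0,"fingers":-1},{"dx":0,"dy":0,"dz":0.109,"ax":0,"ay":0,"az":0,"fingers":-1},{"dx":0,"dy":0,"dz":0.112,"ax":0,"ay":0,"az":0,"fingers":-1},{"dx":0,"dy":0,"dz":0.112,"ax":0,"ay":0,"az":0,"fingers":-1},{"dx":0,"dy":0,"dz":0.112,"ax":0,"ay":0,"az":0,"fingers":-1}]'
python3 - <<'E'
from h import *
to(433.5,197.5,8.5,62)
E
```

```text
time: 7.65
tool_pos: [0.4349, 0.1977, 0.01]
tcp_rot: [-0.763, -3.046, -0.0]
wrist_force: [-0.6, -0.9, 2.3]
width: 0.209
d [ 0.0011 -0.0008  0.0015] a [-0.  -0.1 -0.1] | now [434.9 197.7  10. ] psi 61.9 q [ 0.37  0.15  2.2   0.    0.79 -0.71] t 7.7 w 0.209 F [-0.6 -0.9  2.3]
```

Contact with the tray floor (the force changed from -3.5 to +2.3). I'll release and then go to case_3 (orange, farthest right).

```bash
python3 -m inch '[{"dx":0,"dy":0,"dz":0,"ax":0,"ay":0,"az":0,"fingers":-0.3},{"dx":0,"dy":0,"dz":0,"ax":0,"ay":0,"az":0,"fingers":-0.1},{"dx":0,"dy":0,"dz":0,"ax":0,"ay":0,"az":0,"fingers":0},{"dx":0,"dy":0,"dz":-0.03,"ax":0,"ay":0,"az":0,"fingers":0},{"dx":0,"dy":0,"dz":-0.08,"ax":0,"ay":0,"az":0,"fingers":0},{"dx":0,"dy":0,"dz":-0.14,"ax":0,"ay":0,"az":0,"fingers":0.5},{"dx":0,"dy":0,"dz":-0.19,"ax":0,"ay":0,"az":0,"fingers":0.7},{"dx":0,"dy":0,"dz":-0.19,"ax":0,"ay":0,"az":0,"fingers":0.7}]'
python3 - <<'E'
from h import *
to(415.5,-158,120,85)
E
```

```text
time: 8.65
tool_pos: [0.4386, 0.199, 0.2057]
tcp_rot: [0.762, 3.04, 0.01]
wrist_force: [-0.2, -0.2, -1.5]
width: 0.849
d [-0.1475 -0.3264  0.0839] a [  0.4   0.4 -23.1] | now [438.6 199.  205.7] psi 61.9 q [ 0.37 -0.1   2.04  0.    1.19 -0.71] t 8.7 w 0.849 F [-0.2 -0.2 -1.5]
```

```bash
python3 -m inch '[{"dx":-0.148,"dy":-0.327,"dz":0.0,"ax":0,"ay":0,"az":-12,"fingers":0.6},{"dx":-0.148,"dy":-0.327,"dz":0.0,"ax":0,"ay":0,"az":-23,"fingers":0.6},{"dx":-0.148,"dy":-0.327,"dz":0.02,"ax":0,"ay":0,"az":-23,"fingers":0.6},{"dx":-0.148,"dy":-0.327,"dz":0.04,"ax":0,"ay":0,"az":-23,"fingers":0.6},{"dx":-0.148,"dy":-0.327,"dz":0.084,"ax":0,"ay":0,"az":-23,"fingers":0.6},{"dx":-0.148,"dy":-0.327,"dz":0.084,"ax":0,"ay":0,"az":-23,"fingers":0.6},{"dx":-0.148,"dy":-0.327,"dz":0.084,"ax":0,"ay":0,"az":-23,"fingers":0.6},{"dx":-0.148,"dy":-0.327,"dz":0.084,"ax":0,"ay":0,"az":-23,"fingers":0.6},{"dx":-0.148,"dy":-0.327,"dz":0.084,"ax":0,"ay":0,"az":-23,"fingers":0.6},{"dx":-0.148,"dy":-0.327,"dz":0.084,"ax":0,"ay":0,"az":-23,"fingers":0.6}]'
python3 - <<'E'
from h import *
p,P=look("side","s5")
for m in bot.masks_of("side","case_3")[:4]: print(round(m["p"],2),m["box"],rect(P[m["region"]],.029,.05))
find("side",P,"rod_end",.01,.04,2)
p,P=look("top","t5")
for m in bot.masks_of("top","case_3")[:4]: print(round(m["p"],2),m["box"],rect(P[m["region"]],.029,.05))
find("top",P,"rod_end",.01,.04,2)
print("plat",rect(P[125:210,265:330].reshape(-1,3),.125,.134))
to(415.5,-159,4,85)
E
```

```text
time: 9.9
tool_pos: [0.4165, -0.1577, 0.1207]
tcp_rot: [0.137, 3.128, 0.007]
wrist_force: [0.6, -0.5, -0.5]
width: 0.8
0.78 [341.4, 155.8, 373.4, 182.3] {'n': 341, 'c': array([ 414.8, -156.4]), 's': array([94.4, 54.2]), 'a': -3.0, 'z': 32.9, 'med': array([ 416.2, -154.1])}
0.68 [353.8, 296.3, 403.0, 327.9] {'n': 998, 'c': array([420.7, 335.2]), 's': array([95.7, 49.8]), 'a': -5.8, 'z': 33.3, 'med': array([420.7, 337.5])}
0.66 [332.5, 192.3, 373.5, 221.8] {'n': 449, 'c': array([446.4,  17.3]), 's': array([93.2, 49. ]), 'a': -20.4, 'z': 33.0, 'med': array([445.4,  20. ])}
side rod_end 0.65 [342.0, 255.0, 392.0, 281.0] {'n': 628, 'c': array([422.7, 198.7]), 's': array([115.1,  49. ]), 'a': -41.4, 'z': 22.3, 'med': array([411.5, 210.1])}
side rod_end 0.47 [251.0, 203.0, 321.0, 245.0] None
0.98 [429.2, 236.3, 455.1, 283.6] {'n': 489, 'c': array([ 415.9, -159. ]), 's': array([96.8, 47.1]), 'a': -0.1, 'z': 34.0, 'med': array([ 394.6, -158.2])}
0.84 [346.6, 221.4, 380.0, 266.9] {'n': 839, 'c': array([448.2,  12.9]), 's': array([95.1, 48.5]), 'a': -21.8, 'z': 33.9, 'med': array([447.3,  14.3])}
0.8 [211.8, 232.0, 241.7, 276.7] {'n': 874, 'c': array([421.8, 331.6]), 's': array([97.3, 50.2]), 'a': -6.5, 'z': 33.5, 'med': array([420.9, 331.5])}
top rod_end 0.8 [261.0, 227.0, 299.0, 276.0] {'n': 537, 'c': array([425.4, 194.6]), 's': array([114.3,  48.1]), 'a': -41.5, 'z': 23.6, 'med': array([415.2, 203.7])}
top rod_end 0.24 [221.0, 163.0, 248.0, 169.0] None
plat {'n': 2076, 'c': array([608.4, 166. ]), 's': array([137.2,  84.3]), 'a': -5.1, 'z': 129.5, 'med': array([607. , 165.7])}
d [ 0.0015 -0.0012  0.1162] a [ 0.3  0.5 -0.1] | now [ 415.9 -158.4  120.2] psi 84.9 q [-0.43 -0.08  2.2   0.01  1.02 -1.91] t 10.2 w 0.799 F [-1.2  0.5 -0.1]
```

View pics/t5.png

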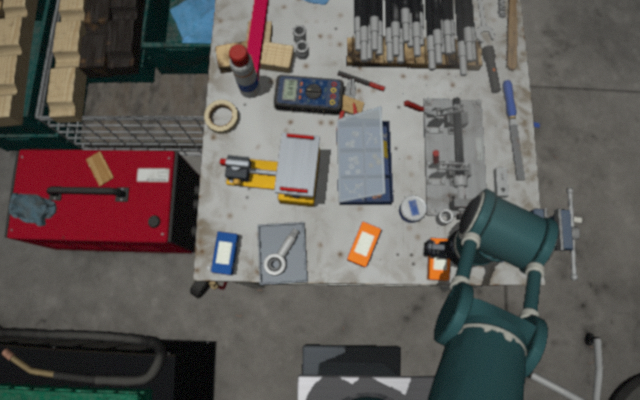

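```bash
python3 -m inch '[{"dx":0,"dy":0,"dz":0.05,"ax":0,"ay":0,"az":0,"fingers":0.6},{"dx":0,"dy":0,"dz":0.085,"ax":0,"ay":0,"az":0,"fingers":0.6},{"dx":0,"dy":0,"dz":0.105,"ax":0,"ay":0,"az":0,"fingers":0.6},{"dx":0.001,"dy":-0.001,"dz":0.116,"ax":0,"ay":0,"az":0,"fingers":0.6},{"dx":0.001,"dy":-0.001,"dz":0.116,"ax":0,"ay":0,"az":0,"fingers":0.6},{"dx":0.001,"dy":-0.001,"dz":0.116,"ax":0,"ay":0,"az":0,"fingers":0.2},{"dx":0.001,"dy":-0.001,"dz":0.116,"ax":0,"ay":0,"az":0,"fingers":0.0},{"dx":0.001,"dy":-0.001,"dz":0.116,"ax":0,"ay":0,"az":0,"fingers":-0.3},{"dx":0.001,"dy":-0.001,"dz":0.116,"ax":0,"ay":0,"az":0,"fingers":-0.5},{"dx":0.001,"dy":-0.001,"dz":0.116,"ax":0,"ay":0,"az":0,"fingers":-0.5},{"dx":0,"dy":0,"dz":0.116,"ax":0,"ay":0,"az":0,"fingers":-0.5}]' 70
python3 - <<'E'
from h import *
to(415.5,-159,200,85)
E
```

```text
time: 11.58
tool_pos: [0.4176, -0.1592, 0.0057]
tcp_rot: [0.137, 3.128, 0.003]
wrist_force: [-5.8, -4.1, 9.4]
width: 0.551
d [ 1.000e-04  5.000e-04 -1.944e-01] a [ 0.1  0.6 -0. ] | now [ 417.6 -159.2    5.7] psi 85.0 q [-0.42  0.1   2.27  0.01  0.76 -1.91] t 11.6 w 0.551 F [-5.8 -4.1  9.4]
```

```bash
python3 -m inch '[{"dx":0,"dy":0,"dz":-0.01,"ax":0,"ay":0,"az":0,"fingers":-0.5},{"dx":0,"dy":0,"dz":-0.04,"ax":0,"ay":0,"az":0,"fingers":-0.5},{"dx":0,"dy":0,"dz":-0.09,"ax":0,"ay":0,"az":0,"fingers":-0.5},{"dx":0,"dy":0,"dz":-0.14,"ax":0,"ay":0,"az":0,"fingers":-0.5},{"dx":0,"dy":0,"dz":-0.2,"ax":0,"ay":0,"az":0,"fingers":-0.5},{"dx":0,"dy":0,"dz":-0.245,"ax":0,"ay":0,"az":0,"fingers":-0.5},{"dx":0,"dy":0,"dz":-0.245,"ax":0,"ay":0,"az":0,"fingers":-0.5},{"dx":0,"dy":0,"dz":-0.245,"ax":0,"ay":0,"az":0,"fingers":-0.5}]'
python3 - <<'E'
from h import *
to(609,167,250,85)
E
```

```text
time: 12.58
tool_pos: [0.4142, -0.1591, 0.2496]
tcp_rot: [0.137, 3.13, 0.005]
wrist_force: [-0.2, 0.0, -2.4]
width: 0.551
d [-0.1655  0.3419  0.0022] a [ 0.2  0.5 -0. ] | now [ 414.2 -159.1  249.6] psi 85.0 q [-0.43 -0.2   2.05  0.01  1.29 -1.91] t 12.6 w 0.551 F [-0.2  0.  -2.4]
```

```bash
python3 -m inch '[{"dx":-0.02,"dy":0.041,"dz":0,"ax":0,"ay":0,"az":0,"fingers":-0.5},{"dx":-0.04,"dy":0.082,"dz":0,"ax":0,"ay":0,"az":0,"fingers":-0.5},{"dx":-0.06,"dy":0.123,"dz":0,"ax":0,"ay":0,"az":0,"fingers":-0.5},{"dx":-0.08,"dy":0.165,"dz":0,"ax":0,"ay":0,"az":0,"fingers":-0.5},{"dx":-0.1,"dy":0.207,"dz":0,"ax":0,"ay":0,"az":0,"fingers":-0.5},{"dx":-0.12,"dy":0.248,"dz":0,"ax":0,"ay":0,"az":0,"fingers":-0.5},{"dx":-0.14,"dy":0.289,"dz":0,"ax":0,"ay":0,"az":0,"fingers":-0.5},{"dx":-0.155,"dy":0.32,"dz":0,"ax":0,"ay":0,"az":0,"fingers":-0.5},{"dx":-0.165,"dy":0.342,"dz":0.03,"ax":0,"ay":0,"az":0,"fingers":-0.5},{"dx":-0.165,"dy":0.342,"dz":0.05,"ax":0,"ay":0.4,"az":0,"fingers":-0.5},{"dx":-0.165,"dy":0.342,"dz":0.05,"ax":0,"ay":0.4,"az":0,"fingers":-0.5},{"dx":-0.165,"dy":0.342,"dz":0.05,"ax":0,"ay":0.4,"az":0,"fingers":-0.5}]'
python3 - <<'E'
from h import *
p,P=look("side"); cv2.imwrite("pics/s6.png",cv2.resize(p[120:260,190:390],None,fx=3.5,fy=3.5,interpolation=cv2.INTER_CUBIC))
for m in bot.masks_of("side","case_3")[:3]: print(round(m["p"],2),np.round(m["box"]),rect(P[m["region"]],.15,.4))
to(609,167,137,85)
E
```

```text
time: 14.08
tool_pos: [0.6085, 0.1663, 0.2018]
tcp_rot: [0.139, 3.137, 0.004]
wrist_force: [0.3, 1.0, -1.9]
width: 0.55
0.7 [257. 168. 305. 197.] {'n': 891, 'c': array([606.6, 171.3]), 's': array([95. , 53.9]), 'a': -2.3, 'z': 227.2, 'med': array([592.1, 187.3])}
0.69 [351. 299. 403. 329.] None
0.68 [333. 193. 372. 220.] None
d [0.0007 0.0001 0.0665] a [ 0.2  0.2 -0.1] | now [609.4 166.6 203.5] psi 84.9 q [ 0.23  0.2   1.74  0.    1.2  -1.26] t 14.2 w 0.553 F [ 0.2 -1.1 -2.2]
```

View pics/s6.png

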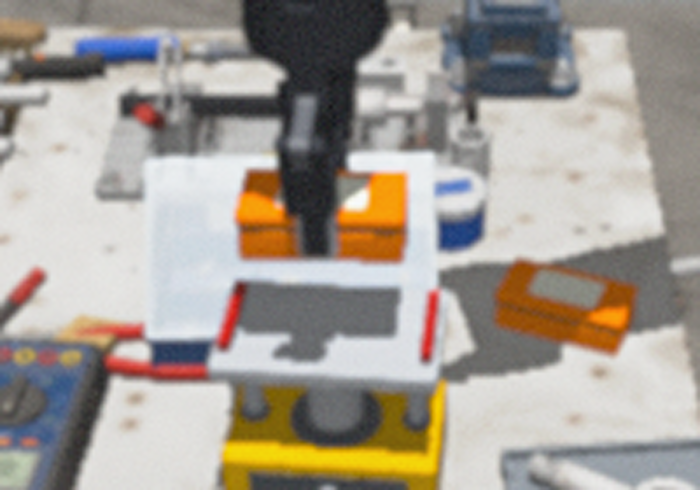

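```bash
python3 -m inch '[{"dx":0,"dy":0,"dz":0.03,"ax":0,"ay":0.2,"az":0,"fingers":-0.5},{"dx":0,"dy":0,"dz":0.05,"ax":0,"ay":0.2,"az":0,"fingers":-0.5},{"dx":0,"dy":0,"dz":0.06,"ax":0,"ay":0.2,"az":0,"fingers":-0.5},{"dx":0,"dy":0,"dz":0.064,"ax":0,"ay":0.2,"az":0,"fingers":-0.5},{"dx":0,"dy":0,"dz":0.067,"ax":0,"ay":0.2,"az":0,"fingers":-0.5},{"dx":0,"dy":0,"dz":0.067,"ax":0,"ay":0.2,"az":0,"fingers":-0.5}]'
python3 - <<'E'
from h import *
to(609,167,137,85)
E
```

```text
time: 14.92
tool_pos: [0.61, 0.167, 0.137]
tcp_rot: [0.139, 3.137, 0.006]
wrist_force: [0.2, -0.0, -3.1]
width: 0.552
d [ 0.001  -0.0001 -0.    ] a [ 0.2  0.1 -0.1] | now [610. 167. 137.] psi 84.9 q [ 0.23  0.26  1.79  0.    1.09 -1.26] t 14.9 w 0.552 F [ 0.2 -0.  -3.1]
```

No contact yet, so I'll lower in small steps.

```bash
python3 -m inch '[{"dx":0.001,"dy":0,"dz":0.001,"ax":0,"ay":0,"az":0,"fingers":-0.5},{"dx":0.001,"dy":0,"dz":0.002,"ax":0,"ay":0,"az":0,"fingers":-0.5},{"dx":0.001,"dy":0,"dz":0.0025,"ax":0,"ay":0,"az":0,"fingers":-0.5},{"dx":0.001,"dy":0,"dz":0.0025,"ax":0,"ay":0,"az":0,"fingers":-0.5}]'
python3 - <<'E'
from h import *
to(609,167,137,85)
E
```

```text
time: 15.42
tool_pos: [0.6092, 0.1673, 0.1356]
tcp_rot: [0.139, 3.137, 0.007]
wrist_force: [-4.9, 1.0, 6.3]
width: 0.553
d [ 0.0002 -0.0003 -0.0014] a [ 0.3  0.1 -0.1] | now [609.2 167.3 135.6] psi 84.9 q [ 0.23  0.26  1.8   0.    1.09 -1.26] t 15.4 w 0.553 F [-4.9  1.   6.3]
```

Contact at 135.6. Releasing, rising and moving aside to look from above.

```bash
python3 -m inch '[{"dx":0,"dy":0,"dz":0,"ax":0,"ay":0,"az":0,"fingers":0.15},{"dx":0,"dy":0,"dz":0,"ax":0,"ay":0,"az":0,"fingers":0.3},{"dx":0,"dy":0,"dz":0,"ax":0,"ay":0,"az":0,"fingers":0.5},{"dx":0,"dy":0,"dz":0,"ax":0,"ay":0,"az":0,"fingers":0.5},{"dx":0,"dy":0,"dz":-0.03,"ax":0,"ay":0,"az":0,"fingers":0.5},{"dx":0,"dy":0,"dz":-0.08,"ax":0,"ay":0,"az":0,"fingers":0.5},{"dx":0,"dy":0,"dz":-0.12,"ax":0,"ay":0,"az":0,"fingers":0.5},{"dx":0,"dy":0,"dz":-0.12,"ax":0,"ay":0,"az":0,"fingers":0.5}]'
python3 - <<'E'
from h import *
to(421,334,120,84)
E
```

```text
time: 16.42
tool_pos: [0.6117, 0.1674, 0.261]
tcp_rot: [0.138, 3.128, 0.011]
wrist_force: [0.5, 0.0, 0.6]
width: 0.752
d [0.2062 0.1481 0.14  ] a [0.4 0.6 0.9] | now [611.7 167.4 261. ] psi 84.9 q [ 0.23  0.16  1.67  0.    1.3  -1.26] t 16.4 w 0.752 F [0.5 0.  0.6]
```

```bash
python3 -m inch '[{"dx":0.206,"dy":0.148,"dz":0,"ax":0,"ay":0.5,"az":1,"fingers":0.6},{"dx":0.206,"dy":0.148,"dz":0,"ax":0,"ay":0.5,"az":1,"fingers":0.6},{"dx":0.206,"dy":0.148,"dz":0.03,"ax":0,"ay":0.5,"az":1,"fingers":0.6},{"dx":0.206,"dy":0.148,"dz":0.08,"ax":0,"ay":0.5,"az":1,"fingers":0.6},{"dx":0.206,"dy":0.148,"dz":0.14,"ax":0.4,"ay":0.5,"az":1,"fingers":0.6},{"dx":0.206,"dy":0.148,"dz":0.14,"ax":0.4,"ay":0.5,"az":1,"fingers":0.6},{"dx":0.206,"dy":0.148,"dz":0.14,"ax":0.4,"ay":0.5,"az":1,"fingers":0.6},{"dx":0.206,"dy":0.148,"dz":0.14,"ax":0.4,"ay":0.5,"az":1,"fingers":0.6}]'
python3 - <<'E'
from h import *
p,P=look("top"); cv2.imwrite("pics/t7.png",cv2.resize(p[110:290,200:400],None,fx=3,fy=3,interpolation=cv2.INTER_CUBIC))
A=P[115:215,260:335].reshape(-1,3)
print("case on plat",rect(A,.155,.2)); print("plat",rect(A,.122,.134))
for m in bot.masks_of("top","case_0")[:4]: print(round(m["p"],2),np.round(m["box"]),rect(P[m["region"]],.029,.05))
p,P=look("side");A=P[180:250,235:330].reshape(-1,3)
print("side case on plat",rect(A,.155,.2)); print("plat",rect(A,.125,.134))
to(421,333.5,5,84)
E
```

```text
time: 17.42
tool_pos: [0.4219, 0.334, 0.1206]
tcp_rot: [0.166, 3.135, 0.001]
wrist_force: [0.7, -0.6, 0.7]
width: 0.799
case on plat {'n': 1017, 'c': array([609.9, 166. ]), 's': array([97.3, 48.3]), 'a': -3.0, 'z': 163.5, 'med': array([608.2, 166. ])}
plat {'n': 1090, 'c': array([608.4, 165.9]), 's': array([137. ,  84.1]), 'a': -5.1, 'z': 129.5, 'med': array([593.6, 153.6])}
0.96 [346. 220. 381. 269.] {'n': 850, 'c': array([448.6,  12.5]), 's': array([95.8, 48.5]), 'a': -21.3, 'z': 33.7, 'med': array([449.2,  12.5])}
0.66 [209. 231. 241. 273.] {'n': 163, 'c': array([422.4, 333.1]), 's': array([100.5,  36.9]), 'a': -16.6, 'z': 33.3, 'med': array([455.6, 333.3])}
side case on plat {'n': 780, 'c': array([607.5, 168.6]), 's': array([95.9, 50.3]), 'a': -3.2, 'z': 162.8, 'med': array([606.7, 174.1])}
plat {'n': 737, 'c': array([606.1, 169.9]), 's': array([135.7,  85.3]), 'a': -5.3, 'z': 128.9, 'med': array([597. , 196.7])}
d [ 0.002  -0.0013  0.1167] a [ 0.1  0.2 -0.1] | now [422.7 334.4 121.7] psi 83.9 q [ 0.62  0.1   2.01 -0.    1.03 -0.84] t 17.6 w 0.804 F [ 0.4 -0.6  0.7]
```

View pics/t7.png

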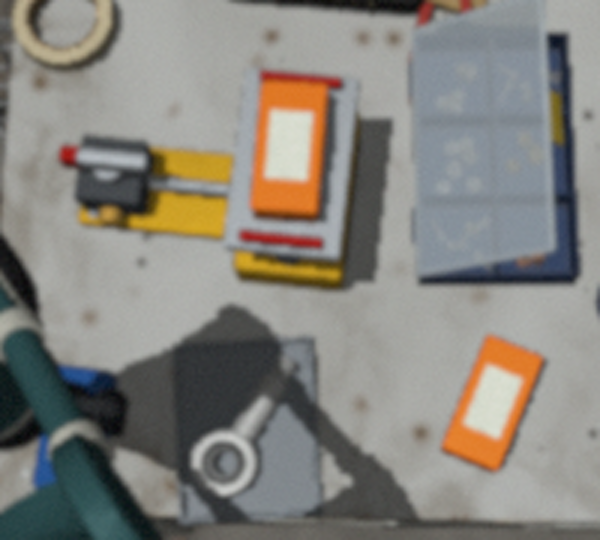

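```bash
python3 -m inch '[{"dx":0.001,"dy":-0.001,"dz":0.05,"ax":0,"ay":0,"az":0,"fingers":0.6},{"dx":0.002,"dy":-0.001,"dz":0.085,"ax":0,"ay":0,"az":0,"fingers":0.6},{"dx":0.002,"dy":-0.001,"dz":0.105,"ax":0,"ay":0,"az":0,"fingers":0.6},{"dx":0.002,"dy":-0.001,"dz":0.115,"ax":0,"ay":0.2,"az":0,"fingers":0.6},{"dx":0.002,"dy":-0.001,"dz":0.115,"ax":0,"ay":0.2,"az":0,"fingers":0.6},{"dx":0.002,"dy":-0.001,"dz":0.115,"ax":0,"ay":0.2,"az":0,"fingers":0.2},{"dx":0.002,"dy":-0.001,"dz":0.115,"ax":0,"ay":0.2,"az":0,"fingers":0.0},{"dx":0.002,"dy":-0.001,"dz":0.115,"ax":0,"ay":0.2,"az":0,"fingers":-0.3},{"dx":0.002,"dy":-0.001,"dz":0.115,"ax":0,"ay":0.2,"az":0,"fingers":-0.5},{"dx":0.002,"dy":-0.001,"dz":0.115,"ax":0,"ay":0.2,"az":0,"fingers":-0.5},{"dx":0.002,"dy":-0.001,"dz":0.115,"ax":0,"ay":0.2,"az":0,"fingers":-0.5}]' 70
python3 - <<'E'
from h import *
to(421,333.5,250,84)
E
```

```text
time: 18.95
tool_pos: [0.4224, 0.3347, 0.0084]
tcp_rot: [0.167, 3.134, 0.007]
wrist_force: [-0.2, -0.3, 7.0]
width: 0.547
d [ 5.000e-04 -2.000e-04 -2.416e-01] a [ 0.3  0.2 -0.1] | now [422.4 334.7   8.4] psi 83.9 q [ 0.62  0.25  2.08  0.    0.8  -0.84] t 18.9 w 0.547 F [-0.2 -0.3  7. ]
```

```bash
python3 -m inch '[{"dx":0,"dy":0,"dz":-0.01,"ax":0,"ay":0,"az":0,"fingers":-0.5},{"dx":0,"dy":0,"dz":-0.04,"ax":0,"ay":0,"az":0,"fingers":-0.5},{"dx":0,"dy":0,"dz":-0.09,"ax":0,"ay":0,"az":0,"fingers":-0.5},{"dx":0,"dy":0,"dz":-0.14,"ax":0,"ay":0,"az":0,"fingers":-0.5},{"dx":0,"dy":0,"dz":-0.2,"ax":0,"ay":0,"az":0,"fingers":-0.5},{"dx":0,"dy":0,"dz":-0.245,"ax":0,"ay":0,"az":0,"fingers":-0.5},{"dx":0,"dy":0,"dz":-0.245,"ax":0,"ay":0,"az":0,"fingers":-0.5},{"dx":0,"dy":0,"dz":-0.245,"ax":0,"ay":0,"az":0,"fingers":-0.5}]'
python3 - <<'E'
from h import *
to(609,167,250,85)
E
```

```text
time: 19.95
tool_pos: [0.4205, 0.333, 0.2519]
tcp_rot: [0.167, 3.136, 0.005]
wrist_force: [0.3, -0.1, -4.4]
width: 0.548
d [-0.2051 -0.145   0.0018] a [ 0.2  0.1 -1.1] | now [420.5 333.  251.9] psi 83.9 q [ 0.62 -0.01  1.88  0.    1.28 -0.84] t 19.9 w 0.548 F [ 0.3 -0.1 -4.4]
```

```bash
python3 -m inch '[{"dx":-0.03,"dy":-0.021,"dz":0,"ax":0,"ay":0,"az":0,"fingers":-0.5},{"dx":-0.065,"dy":-0.046,"dz":0,"ax":0,"ay":0,"az":0,"fingers":-0.5},{"dx":-0.1,"dy":-0.071,"dz":0,"ax":0,"ay":0,"az":0,"fingers":-0.5},{"dx":-0.135,"dy":-0.096,"dz":0,"ax":0,"ay":0,"az":0,"fingers":-0.5},{"dx":-0.17,"dy":-0.121,"dz":0,"ax":0,"ay":0,"az":-1,"fingers":-0.5},{"dx":-0.205,"dy":-0.145,"dz":0,"ax":0.2,"ay":0.1,"az":-1,"fingers":-0.5},{"dx":-0.205,"dy":-0.145,"dz":0.03,"ax":0.2,"ay":0.1,"az":-1,"fingers":-0.5},{"dx":-0.205,"dy":-0.145,"dz":0.045,"ax":0.2,"ay":0.1,"az":-1,"fingers":-0.5},{"dx":-0.205,"dy":-0.145,"dz":0.05,"ax":0.2,"ay":0.1,"az":-1,"fingers":-0.5},{"dx":-0.205,"dy":-0.145,"dz":0.05,"ax":0.2,"ay":0.1,"az":-1,"fingers":-0.5}]'
python3 - <<'E'
from h import *
p,P=look("side"); cv2.imwrite("pics/s8.png",cv2.resize(p[120:300,190:410],None,fx=3.3,fy=3.3,interpolation=cv2.INTER_CUBIC))
for m in bot.masks_of("side","case_0")[:3]: print(round(m["p"],2),np.round(m["box"]),rect(P[m["region"]],.2,.4))
to(609,167,171,85)
E
```

```text
time: 21.2
tool_pos: [0.6082, 0.1676, 0.201]
tcp_rot: [-0.138, -3.136, 0.001]
wrist_force: [0.8, 0.4, -3.1]
width: 0.546
0.79 [256. 169. 307. 199.] {'n': 815, 'c': array([607.3, 187.1]), 's': array([95.1, 84.3]), 'a': -5.1, 'z': 224.5, 'med': array([591.5, 187.1])}
0.73 [331. 191. 373. 221.] None
0.6 [260. 195. 304. 222.] None
d [ 0.0003 -0.0008  0.0318] a [-0.   0.1 -0.1] | now [609.3 167.8 202.8] psi 84.9 q [ 0.23  0.2   1.73 -0.    1.21 -1.25] t 21.3 w 0.548 F [-0.8  0.2 -4.3]
```

View pics/s8.png

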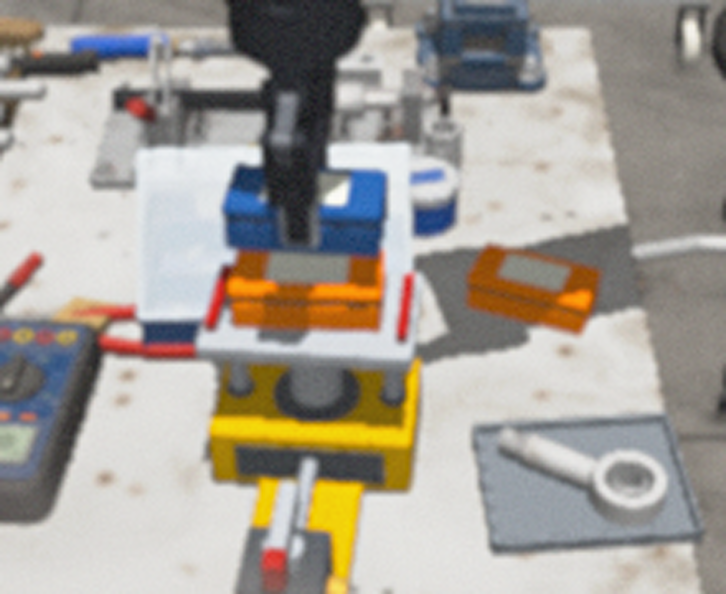

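Blue is over the orange case and level, and the rod end is still in the tray. Lowering slowly.

```bash
python3 -m inch '[{"dx":0,"dy":0,"dz":0.015,"ax":0,"ay":0,"az":0,"fingers":-0.5},{"dx":0,"dy":0,"dz":0.024,"ax":0,"ay":0,"az":0,"fingers":-0.5},{"dx":0,"dy":0,"dz":0.028,"ax":0,"ay":0,"az":0,"fingers":-0.5},{"dx":0,"dy":0,"dz":0.030,"ax":0,"ay":0,"az":0,"fingers":-0.5},{"dx":0,"dy":0,"dz":0.031,"ax":0,"ay":0,"az":0,"fingers":-0.5},{"dx":0,"dy":0,"dz":0.031,"ax":0,"ay":0,"az":0,"fingers":-0.5}]'
python3 - <<'E'
from h import *
to(609,167,171,85)
E
```

```text
time: 22.05
tool_pos: [0.6097, 0.1678, 0.1724]
tcp_rot: [0.139, 3.137, 0.0]
wrist_force: [-1.1, -0.8, -0.4]
width: 0.543
d [ 0.0006 -0.0008  0.0014] a [ 0.   0.1 -0.1] | now [609.7 167.8 172.4] psi 84.9 q [ 0.23  0.22  1.76 -0.    1.15 -1.25] t 22.1 w 0.543 F [-1.1 -0.8 -0.4]
```

```bash
python3 -m inch '[{"dx":0.001,"dy":-0.001,"dz":0.001,"ax":0,"ay":0,"az":0,"fingers":-0.5},{"dx":0.001,"dy":-0.001,"dz":0.001,"ax":0,"ay":0,"az":0,"fingers":-0.5},{"dx":0.001,"dy":-0.001,"dz":0.001,"ax":0,"ay":0,"az":0,"fingers":0.15},{"dx":0.001,"dy":-0.001,"dz":0.001,"ax":0,"ay":0,"az":0,"fingers":0.3},{"dx":0.001,"dy":-0.001,"dz":0.001,"ax":0,"ay":0,"az":0,"fingers":0.5},{"dx":0.001,"dy":-0.001,"dz":0.001,"ax":0,"ay":0,"az":0,"fingers":0.5},{"dx":0,"dy":0,"dz":-0.04,"ax":0,"ay":0,"az":0,"fingers":0.5},{"dx":0,"dy":0,"dz":-0.08,"ax":0,"ay":0,"az":0,"fingers":0.5},{"dx":0,"dy":0,"dz":-0.08,"ax":0,"ay":0,"az":0,"fingers":0.5}]'
python3 - <<'E'
from h import *
to(608,336,200,85)
E
```

```text
time: 23.18
tool_pos: [0.6122, 0.1684, 0.2575]
tcp_rot: [0.138, 3.128, 0.004]
wrist_force: [0.1, 0.3, -0.0]
width: 0.749
d [0.0195 0.1665 0.0578] a [ 0.2  0.6 -0.1] | now [612.2 168.4 257.5] psi 84.9 q [ 0.23  0.17  1.67 -0.    1.29 -1.25] t 23.2 w 0.749 F [ 0.1  0.3 -0. ]
```

```bash
python3 -m inch '[{"dx":0.06,"dy":0.1,"dz":0,"ax":0,"ay":0,"az":0,"fingers":0.5},{"dx":0.12,"dy":0.2,"dz":0,"ax":0,"ay":0,"az":0,"fingers":0.5},{"dx":0.12,"dy":0.2,"dz":0,"ax":0,"ay":0,"az":0,"fingers":0.5},{"dx":0.12,"dy":0.2,"dz":0,"ax":0,"ay":0,"az":0,"fingers":0.5},{"dx":0.12,"dy":0.2,"dz":0,"ax":0,"ay":0,"az":0,"fingers":0.5},{"dx":0.12,"dy":0.2,"dz":0,"ax":0,"ay":0,"az":0,"fingers":0.5}]'
python3 - <<'E'
from h import *
for cam,b in (("top",(slice(105,215),slice(260,340))),("side",(slice(170,250),slice(235,330)))):
    p,P=look(cam,"st_"+cam);A=P[b].reshape(-1,3)
    print(cam,"blue",rect(A,.19,.25)); print("orange",rect(A,.155,.17)); print("plat",rect(A,.122,.134))
    if cam=="side": print(rect(A,.14,.19),rect(A,.175,.25))
to(608,167,148,85)
E
```

```text
time: 23.92
tool_pos: [0.51, 0.3777, 0.2558]
tcp_rot: [0.137, 3.129, 0.001]
wrist_force: [0.8, 0.4, 0.3]
width: 0.749
top blue {'n': 1079, 'c': array([609.6, 166.1]), 's': array([96.6, 49.2]), 'a': -5.3, 'z': 197.4, 'med': array([607.8, 166.1])}
orange {'n': 72, 'c': array([587.4, 150.8]), 's': array([85.1, 37.5]), 'a': -36.3, 'z': 161.5, 'med': array([564.2, 152.2])}
plat {'n': 1011, 'c': array([608.3, 166.1]), 's': array([137. ,  84.9]), 'a': -4.9, 'z': 129.4, 'med': array([590.3, 144.1])}
side blue {'n': 787, 'c': array([606.9, 169. ]), 's': array([95.8, 51.4]), 'a': -6.1, 'z': 196.9, 'med': array([606.4, 174.4])}
orange {'n': 270, 'c': array([606. , 188.5]), 's': array([97.6, 28.1]), 'a': 9.1, 'z': 162.1, 'med': array([608.5, 191. ])}
plat {'n': 802, 'c': array([606.1, 170. ]), 's': array([136.3,  85.4]), 'a': -4.2, 'z': 128.8, 'med': array([596.7, 198.5])}
{'n': 897, 'c': array([606.8, 179.2]), 's': array([122.4,  36. ]), 'a': -0.8, 'z': 165.0, 'med': array([608.6, 190.9])} {'n': 1059, 'c': array([606.8, 169.2]), 's': array([95.8, 51.5]), 'a': -6.4, 'z': 196.3, 'med': array([606.6, 182.7])}
d [-0.1147 -0.2006  0.109 ] a [ 0.1  0.6 -0.1] | now [510.7 376.9 256.3] psi 84.9 q [ 0.6   0.17  1.67 -0.    1.29 -0.88] t 24.0 w 0.749 F [ 0.3  0.7 -0.1]
```

Blue is centred within about 1.5 mm and square; orange beneath is about 2° off, which is acceptable. Next is the valve, at about (619.6, 311.7).

Run:
```python
from h import *
to(619.6,311.7,140,-5)
```

```text
d [-0.1132 -0.0554  0.1173] a [ 0.5  0.4 89.9] | now [510.7 376.9 256.3] psi 84.9 q [ 0.6   0.17  1.67 -0.    1.29 -0.88] t 24.0 w 0.749 F [ 0.3  0.7 -0.1]
```

```bash
python3 -m inch '[{"dx":-0.05,"dy":-0.02,"dz":0,"ax":0,"ay":0,"az":20,"fingers":0},{"dx":-0.113,"dy":-0.055,"dz":0.02,"ax":0,"ay":0,"az":40,"fingers":0},{"dx":-0.113,"dy":-0.055,"dz":0.04,"ax":0,"ay":0,"az":60,"fingers":0},{"dx":-0.113,"dy":-0.055,"dz":0.08,"ax":0,"ay":0,"az":90,"fingers":0},{"dx":-0.113,"dy":-0.055,"dz":0.117,"ax":0,"ay":0,"az":90,"fingers":0},{"dx":-0.113,"dy":-0.055,"dz":0.117,"ax":0,"ay":0,"az":90,"fingers":0},{"dx":-0.113,"dy":-0.055,"dz":0.117,"ax":0,"ay":0,"az":90,"fingers":0},{"dx":-0.113,"dy":-0.055,"dz":0.117,"ax":0,"ay":0,"az":90,"fingers":0},{"dx":-0.113,"dy":-0.055,"dz":0.117,"ax":0,"ay":0,"az":90,"fingers":0},{"dx":-0.113,"dy":-0.055,"dz":0.117,"ax":0,"ay":0,"az":90,"fingers":0},{"dx":-0.113,"dy":-0.055,"dz":0.117,"ax":0,"ay":0,"az":90,"fingers":0},{"dx":-0.113,"dy":-0.055,"dz":0.117,"ax":0,"ay":0,"az":90,"fingers":0}]'
python3 - <<'E'
from h import *
p,P=look("side"); cv2.imwrite("pics/s9.png",cv2.resize(p[120:330,190:410],None,fx=2.8,fy=2.8,interpolation=cv2.INTER_CUBIC))
to(619.6,311.7,66,-5)
E
```

```text
time: 25.52
tool_pos: [0.6196, 0.3117, 0.1403]
tcp_rot: [2.314, 2.116, 0.012]
wrist_force: [-0.3, -1.1, -0.1]
width: 0.501
d [-0.0003 -0.0007  0.0743] a [ 0.6 -0.1 -0.1] | now [619.6 311.9 140.3] psi -5.1 q [ 0.43  0.36  1.66 -0.    1.12  0.52] t 25.6 w 0.497 F [ 0.4  0.9 -0.5]
```

View pics/s9.png

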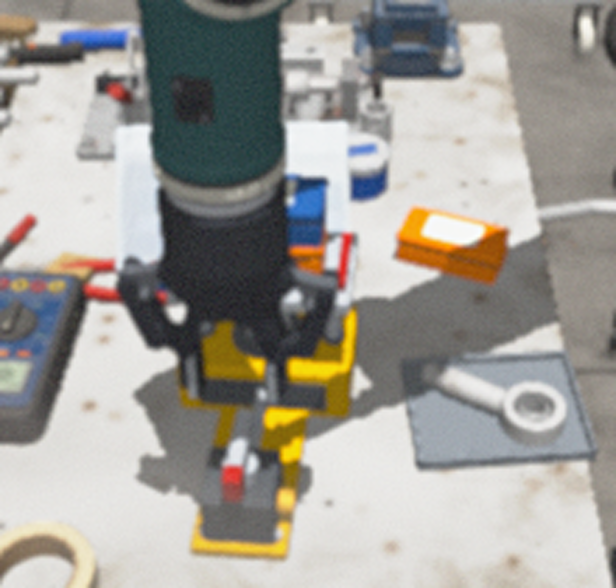

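The fingers straddle the bar. Descend and pinch.

```bash
python3 -m inch '[{"dx":0,"dy":0,"dz":0.04,"ax":0.5,"ay":0,"az":0,"fingers":0},{"dx":0,"dy":-0.0005,"dz":0.06,"ax":0.5,"ay":0,"az":0,"fingers":0},{"dx":0,"dy":-0.0005,"dz":0.073,"ax":0.5,"ay":0,"az":0,"fingers":0},{"dx":0,"dy":-0.0005,"dz":0.073,"ax":0.5,"ay":0,"az":0,"fingers":0},{"dx":0,"dy":-0.0005,"dz":0.073,"ax":0.5,"ay":0,"az":0,"fingers":-0.5},{"dx":0,"dy":-0.0005,"dz":0.073,"ax":0.5,"ay":0,"az":0,"fingers":-1},{"dx":0,"dy":-0.0005,"dz":0.073,"ax":0.5,"ay":0,"az":0,"fingers":-1},{"dx":0,"dy":-0.0005,"dz":0.073,"ax":0.5,"ay":0,"az":0,"fingers":-1},{"dx":0,"dy":-0.0005,"dz":0.073,"ax":0.5,"ay":0,"az":0,"fingers":-1}]' 70
cat > mon.py <<'E'
from h import *
p,P=look("top")
A=P[105:215,260:345].reshape(-1,3); B=A[(A[:,2]>.1)&(A[:,1]<.2)]
h=np.histogram(B[:,2],np.arange(.1,.22,.002)); i=h[0][15:].argmax()+15
print("top of stack z",np.round(np.median(B[B[:,2]>np.nanmax(h[1][i-1])][:,2])*1000,1))
s=bot.read_state(); print("torque",np.round(s["torque"],2))
to(619.6,311.7,66,-5)
E
python3 mon.py
```

```text
time: 26.7
tool_pos: [0.621, 0.3127, 0.0705]
tcp_rot: [2.318, 2.12, 0.008]
wrist_force: [-3.4, -1.2, 6.5]
width: 0.125
top of stack z 198.5
torque [-0.14  0.35  0.  ]
d [-0.0012 -0.0013  0.0044] a [ 0.2 -0.2 -0.1] | now [620.9 312.7  70.5] psi -5.1 q [0.43 0.43 1.7  0.   1.01 0.52] t 26.8 w 0.126 F [-3.1  0.   5.7]
```

```bash
python3 -m inch '[{"dx":0,"dy":0,"dz":0,"ax":0,"ay":0,"az":-4,"fingers":-1},{"dx":0,"dy":0,"dz":0,"ax":0,"ay":0,"az":-8,"fingers":-1},{"dx":0,"dy":0,"dz":0,"ax":0,"ay":0,"az":-12,"fingers":-1},{"dx":0,"dy":0,"dz":0,"ax":0,"ay":0,"az":-16,"fingers":-1},{"dx":0,"dy":0,"dz":0,"ax":0,"ay":0,"az":-16,"fingers":-1},{"dx":0,"dy":0,"dz":0,"ax":0,"ay":0,"az":-16,"fingers":-1}]'; python3 mon.py; python3 -m inch '[{"dx":0,"dy":0,"dz":0,"ax":0,"ay":0,"az":-2,"fingers":-1},{"dx":0,"dy":0,"dz":0,"ax":0,"ay":0,"az":-4,"fingers":-1},{"dx":0,"dy":0,"dz":0,"ax":0,"ay":0,"az":-4,"fingers":-1},{"dx":0,"dy":0,"dz":0,"ax":0,"ay":0,"az":-4,"fingers":-1}]'; python3 mon.py
```

```text
time: 27.5
tool_pos: [0.6206, 0.3127, 0.0705]
tcp_rot: [2.001, 2.421, 0.007]
wrist_force: [-1.4, 0.4, -3.2]
width: 0.124
top of stack z 198.5
torque [0.04 0.19 0.22]
d [-0.0009 -0.0012  0.0045] a [ 0.2 -0.2 15.9] | now [620.6 312.7  70.5] psi 10.9 q [0.43 0.43 1.7  0.   1.01 0.24] t 27.6 w 0.122 F [-2.4  0.9 -2. ]
time: 28.05
tool_pos: [0.6205, 0.3127, 0.0705]
tcp_rot: [1.915, 2.49, 0.007]
wrist_force: [-2.1, 0.2, -3.4]
width: 0.121
top of stack z 198.4
torque [0.09 0.19 0.21]
d [-0.0008 -0.0011  0.0045] a [ 0.2 -0.1 19.9] | now [620.5 312.8  70.5] psi 14.9 q [0.43 0.43 1.7  0.   1.01 0.17] t 28.1 w 0.125 F [-2.7  0.4 -2.5]
```

```bash
python3 -m inch '[{"dx":0,"dy":0,"dz":0,"ax":0,"ay":0,"az":-2,"fingers":-1},{"dx":0,"dy":0,"dz":0,"ax":0,"ay":0,"az":-3,"fingers":-1},{"dx":0,"dy":0,"dz":0,"ax":0,"ay":0,"az":-3,"fingers":-1},{"dx":0,"dy":0,"dz":0,"ax":0,"ay":0,"az":-3,"fingers":-1}]'; python3 mon.py | grep -v tor; python3 -m inch '[{"dx":0,"dy":0,"dz":0,"ax":0,"ay":0,"az":-2,"fingers":-1},{"dx":0,"dy":0,"dz":0,"ax":0,"ay":0,"az":-3,"fingers":-1},{"dx":0,"dy":0,"dz":0,"ax":0,"ay":0,"az":-3,"fingers":-1},{"dx":0,"dy":0,"dz":0,"ax":0,"ay":0,"az":-3,"fingers":-1}]'; python3 mon.py | grep -v tor
```

```text
time: 28.6
tool_pos: [0.6204, 0.3127, 0.0705]
tcp_rot: [1.848, 2.539, 0.007]
wrist_force: [-2.4, -0.5, -2.0]
width: 0.122
top of stack z 198.1
d [-0.0007 -0.0011  0.0045] a [ 0.2 -0.1 22.9] | now [620.4 312.7  70.5] psi 17.9 q [0.43 0.43 1.7  0.   1.01 0.12] t 28.6 w 0.121 F [-2.8 -0.1 -2.1]
time: 29.15
tool_pos: [0.6204, 0.3127, 0.0705]
tcp_rot: [1.781, 2.586, 0.006]
wrist_force: [-2.5, -0.5, -2.9]
width: 0.122
top of stack z 194.7
d [-0.0007 -0.0011  0.0045] a [ 0.2 -0.1 25.9] | now [620.4 312.7  70.5] psi 20.9 q [0.43 0.43 1.7  0.   1.01 0.07] t 29.2 w 0.122 F [-3.1 -0.3 -2. ]
```

```bash
python3 -m inch '[{"dx":0,"dy":0,"dz":0,"ax":0,"ay":0,"az":0,"fingers":-1},{"dx":0,"dy":0,"dz":0,"ax":0,"ay":0,"az":0,"fingers":-1},{"dx":0,"dy":0,"dz":0,"ax":0,"ay":0,"az":0,"fingers":-1}]'; python3 mon.py | grep -v tor
```

```text
time: 29.58
tool_pos: [0.6203, 0.3127, 0.0705]
tcp_rot: [1.781, 2.586, 0.006]
wrist_force: [-1.7, 0.1, -2.6]
width: 0.125
top of stack z 191.6
d [-0.0007 -0.0011  0.0045] a [ 0.2 -0.1 25.9] | now [620.4 312.7  70.5] psi 20.9 q [0.43 0.43 1.7  0.   1.01 0.07] t 29.6 w 0.125 F [-1.8 -0.3 -2.3]
```

It is sinking at about 0.7 cm/s. I'll open 4° more and wait.

```bash
python3 -m inch '[{"dx":0,"dy":0,"dz":0,"ax":0,"ay":0,"az":-2,"fingers":-1},{"dx":0,"dy":0,"dz":0,"ax":0,"ay":0,"az":-4,"fingers":-1},{"dx":0,"dy":0,"dz":0,"ax":0,"ay":0,"az":-4,"fingers":-1},{"dx":0,"dy":0,"dz":0,"ax":0,"ay":0,"az":-4,"fingers":-1},{"dx":0,"dy":0,"dz":0,"ax":0,"ay":0,"az":-4,"fingers":-1},{"dx":0,"dy":0,"dz":0,"ax":0,"ay":0,"az":-4,"fingers":-1},{"dx":0,"dy":0,"dz":0,"ax":0,"ay":0,"az":-4,"fingers":-1},{"dx":0,"dy":0,"dz":0,"ax":0,"ay":0,"az":-4,"fingers":-1}]'; python3 mon.py
```

```text
time: 30.62
tool_pos: [0.6203, 0.3126, 0.0705]
tcp_rot: [1.69, 2.647, 0.006]
wrist_force: [-3.5, 0.1, -1.4]
width: 0.12
top of stack z 180.2
torque [-0.04  0.45  0.21]
d [-0.0006 -0.0011  0.0045] a [ 0.2 -0.1 29.9] | now [620.3 312.7  70.5] psi 24.9 q [ 0.43  0.43  1.7   0.    1.01 -0.  ] t 30.7 w 0.122 F [-3.7 -1.  -1.9]
```

```bash
python3 -m inch '[{"dx":0,"dy":0,"dz":0,"ax":0,"ay":0,"az":0,"fingers":-1},{"dx":0,"dy":0,"dz":0,"ax":0,"ay":0,"az":0,"fingers":-1},{"dx":0,"dy":0,"dz":0,"ax":0,"ay":0,"az":0,"fingers":-1},{"dx":0,"dy":0,"dz":0,"ax":0,"ay":0,"az":0,"fingers":-1},{"dx":0,"dy":0,"dz":0,"ax":0,"ay":0,"az":0,"fingers":-1},{"dx":0,"dy":0,"dz":0,"ax":0,"ay":0,"az":0,"fingers":-1},{"dx":0,"dy":0,"dz":0,"ax":0,"ay":0,"az":0,"fingers":-1},{"dx":0,"dy":0,"dz":0,"ax":0,"ay":0,"az":0,"fingers":-1},{"dx":0,"dy":0,"dz":0,"ax":0,"ay":0,"az":0,"fingers":-1},{"dx":0,"dy":0,"dz":0,"ax":0,"ay":0,"az":0,"fingers":-1},{"dx":0,"dy":0,"dz":0,"ax":0,"ay":0,"az":0,"fingers":-1},{"dx":0,"dy":0,"dz":0,"ax":0,"ay":0,"az":0,"fingers":-1}]'; python3 mon.py; python3 -m inch '[{"dx":0,"dy":0,"dz":0,"ax":0,"ay":0,"az":0,"fingers":-1},{"dx":0,"dy":0,"dz":0,"ax":0,"ay":0,"az":0,"fingers":-1},{"dx":0,"dy":0,"dz":0,"ax":0,"ay":0,"az":0,"fingers":-1},{"dx":0,"dy":0,"dz":0,"ax":0,"ay":0,"az":0,"fingers":-1},{"dx":0,"dy":0,"dz":0,"ax":0,"ay":0,"az":0,"fingers":-1},{"dx":0,"dy":0,"dz":0,"ax":0,"ay":0,"az":0,"fingers":-1},{"dx":0,"dy":0,"dz":0,"ax":0,"ay":0,"az":0,"fingers":-1},{"dx":0,"dy":0,"dz":0,"ax":0,"ay":0,"az":0,"fingers":-1},{"dx":0,"dy":0,"dz":0,"ax":0,"ay":0,"az":0,"fingers":-1},{"dx":0,"dy":0,"dz":0,"ax":0,"ay":0,"az":0,"fingers":-1},{"dx":0,"dy":0,"dz":0,"ax":0,"ay":0,"az":0,"fingers":-1},{"dx":0,"dy":0,"dz":0,"ax":0,"ay":0,"az":0,"fingers":-1},{"dx":0,"dy":0,"dz":0,"ax":0,"ay":0,"az":0,"fingers":-1},{"dx":0,"dy":0,"dz":0,"ax":0,"ay":0,"az":0,"fingers":-1},{"dx":0,"dy":0,"dz":0,"ax":0,"ay":0,"az":0,"fingers":-1},{"dx":0,"dy":0,"dz":0,"ax":0,"ay":0,"az":0,"fingers":-1},{"dx":0,"dy":0,"dz":0,"ax":0,"ay":0,"az":0,"fingers":-1},{"dx":0,"dy":0,"dz":0,"ax":0,"ay":0,"az":0,"fingers":-1},{"dx":0,"dy":0,"dz":0,"ax":0,"ay":0,"az":0,"fingers":-1},{"dx":0,"dy":0,"dz":0,"ax":0,"ay":0,"az":0,"fingers":-1}]'; python3 mon.py
```

```text
time: 32.17
tool_pos: [0.6203, 0.3126, 0.0705]
tcp_rot: [1.69, 2.647, 0.006]
wrist_force: [-3.5, -0.3, -1.7]
width: 0.121
top of stack z 162.4
torque [0.  0.4 0.2]
d [-0.0006 -0.0011  0.0045] a [ 0.2 -0.1 29.9] | now [620.3 312.7  70.5] psi 24.9 q [ 0.43  0.43  1.7   0.    1.01 -0.  ] t 32.2 w 0.121 F [-3.7  0.  -0.8]
time: 34.72
tool_pos: [0.6203, 0.3127, 0.0705]
tcp_rot: [1.69, 2.647, 0.006]
wrist_force: [-3.1, -0.5, -1.9]
width: 0.125
top of stack z 139.0
torque [0.13 0.47 0.22]
d [-0.0006 -0.0011  0.0045] a [ 0.2 -0.1 29.9] | now [620.3 312.7  70.5] psi 24.9 q [ 0.43  0.43  1.7   0.    1.01 -0.  ] t 34.8 w 0.12 F [-2.8 -0.1 -2. ]
```

```bash
python3 -m inch '[{"dx":0,"dy":0,"dz":0,"ax":0,"ay":0,"az":0,"fingers":-1},{"dx":0,"dy":0,"dz":0,"ax":0,"ay":0,"az":0,"fingers":-1},{"dx":0,"dy":0,"dz":0,"ax":0,"ay":0,"az":0,"fingers":-1},{"dx":0,"dy":0,"dz":0,"ax":0,"ay":0,"az":0,"fingers":-1},{"dx":0,"dy":0,"dz":0,"ax":0,"ay":0,"az":0,"fingers":-1},{"dx":0,"dy":0,"dz":0,"ax":0,"ay":0,"az":0,"fingers":-1},{"dx":0,"dy":0,"dz":0,"ax":0,"ay":0,"az":0,"fingers":-1},{"dx":0,"dy":0,"dz":0,"ax":0,"ay":0,"az":0,"fingers":-1}]'; python3 mon.py; python3 -m inch '[{"dx":0,"dy":0,"dz":0,"ax":0,"ay":0,"az":5,"fingers":-1},{"dx":0,"dy":0,"dz":0,"ax":0,"ay":0,"az":10,"fingers":-1},{"dx":0,"dy":0,"dz":0,"ax":0,"ay":0,"az":15,"fingers":-1},{"dx":0,"dy":0,"dz":0,"ax":0,"ay":0,"az":20,"fingers":-1},{"dx":0,"dy":0,"dz":0,"ax":0,"ay":0,"az":25,"fingers":-1},{"dx":0,"dy":0,"dz":0,"ax":0,"ay":0,"az":29,"fingers":-1},{"dx":0,"dy":0,"dz":0,"ax":0,"ay":0,"az":31,"fingers":-1},{"dx":0,"dy":0,"dz":0,"ax":0,"ay":0,"az":31,"fingers":-1},{"dx":0,"dy":0,"dz":0,"ax":0,"ay":0,"az":31,"fingers":-1}]'; python3 mon.py
```

```text
time: 35.78
tool_pos: [0.6203, 0.3126, 0.0705]
tcp_rot: [1.69, 2.647, 0.006]
wrist_force: [-3.0, -0.4, -1.6]
width: 0.122
top of stack z 139.0
torque [0.01 0.45 0.16]
d [-0.0006 -0.0011  0.0045] a [ 0.2 -0.1 29.9] | now [620.3 312.7  70.5] psi 24.9 q [ 0.43  0.43  1.7   0.    1.01 -0.  ] t 35.8 w 0.124 F [-2.7 -0.6 -1.3]
time: 36.95
tool_pos: [0.6209, 0.3128, 0.0706]
tcp_rot: [2.334, 2.101, 0.008]
wrist_force: [0.3, -0.0, -5.0]
width: 0.127
top of stack z 138.8
torque [ 0.   -0.28  0.78]
d [-0.0012 -0.0012  0.0045] a [ 0.2 -0.2 -1. ] | now [620.9 312.7  70.5] psi -6.0 q [0.43 0.43 1.7  0.   1.01 0.54] t 37.0 w 0.124 F [ 0.2  1.  -3.9]
```

```bash
python3 -m inch '[{"dx":0,"dy":0,"dz":0,"ax":0,"ay":0,"az":0,"fingers":-0.5},{"dx":0,"dy":0,"dz":0,"ax":0,"ay":0,"az":0,"fingers":-0.2},{"dx":0,"dy":0,"dz":0,"ax":0,"ay":0,"az":0,"fingers":0},{"dx":0,"dy":0,"dz":-0.03,"ax":0,"ay":0,"az":0,"fingers":0},{"dx":0,"dy":0,"dz":-0.08,"ax":0,"ay":0,"az":0,"fingers":0},{"dx":0,"dy":0,"dz":-0.14,"ax":0,"ay":0,"az":0,"fingers":0},{"dx":0.05,"dy":-0.06,"dz":-0.18,"ax":0,"ay":0,"az":0,"fingers":0},{"dx":0.1,"dy":-0.12,"dz":-0.18,"ax":0,"ay":0,"az":0,"fingers":0},{"dx":0.14,"dy":-0.18,"dz":-0.18,"ax":0,"ay":0,"az":0,"fingers":0},{"dx":0.14,"dy":-0.18,"dz":-0.18,"ax":0,"ay":0,"az":0,"fingers":0},{"dx":0.14,"dy":-0.18,"dz":-0.18,"ax":0,"ay":0,"az":0,"fingers":0}]'
python3 - <<'E'
from h import *
to(450,450,250,-5)
for cam,b in (("top",(slice(115,215),slice(260,345))),("side",(slice(170,260),slice(235,330)))):
    p,P=look(cam,"fin_"+cam);A=P[b].reshape(-1,3);A=A[A[:,1]<.24]
    print(cam,"blue",rect(A,.13,.16)); print("plat",rect(A,.064,.073))
    find(cam,P,"valve",.08,.1,2); find(cam,P,"rod_end",.01,.04,1); find(cam,P,"dip_tin",.03,.05,1)
    if cam=="top": t=cv2.resize(p[110:290,200:440],None,fx=2.5,fy=2.5)
cv2.imwrite("pics/fin.png",np.vstack([t[:295],t[295:]]) if 0 else t)
cv2.imwrite("pics/fins.png",cv2.resize(p[140:330,210:420],None,fx=3,fy=3))
E
```

```text
time: 38.38
tool_pos: [0.4531, 0.473, 0.2511]
tcp_rot: [-2.331, -2.106, -0.01]
wrist_force: [-0.2, -0.1, -0.2]
width: 0.504
d [-0.0232 -0.0008  0.001 ] a [ 0.2 -0.3 -0.8] | now [453.1 473.  251.1] psi -5.8 q [ 0.77  0.21  1.63 -0.    1.29  0.87] t 38.4 w 0.504 F [-0.2 -0.1 -0.2]
top blue {'n': 970, 'c': array([609.7, 165.9]), 's': array([97.2, 48.7]), 'a': -5.2, 'z': 137.4, 'med': array([607.9, 165.8])}
plat {'n': 863, 'c': array([608.4, 165.9]), 's': array([137.4,  84.2]), 'a': -5.1, 'z': 69.2, 'med': array([592.6, 143.9])}
top valve 0.76 [220.0, 161.0, 250.0, 172.0] {'n': 164, 'c': array([621.3, 309.4]), 's': array([63.9, 13.7]), 'a': 85.6, 'z': 89.5, 'med': array([619.3, 307.1])}
top rod_end 0.93 [261.0, 229.0, 296.0, 280.0] {'n': 550, 'c': array([423.7, 194.2]), 's': array([115.1,  48.8]), 'a': -42.8, 'z': 23.6, 'med': array([413.5, 204.2])}
top dip_tin 0.84 [401.0, 194.0, 428.0, 221.0] {'n': 518, 'c': array([ 532.9, -100.6]), 's': array([57.8, 56.9]), 'a': -44.9, 'z': 41.7, 'med': array([531.9, -99.8])}
side blue {'n': 761, 'c': array([607.2, 168.6]), 's': array([95.7, 50.4]), 'a': -5.7, 'z': 136.8, 'med': array([607.1, 173.1])}
plat {'n': 1154, 'c': array([632.6, 128.2]), 's': array([191.2, 187.3]), 'a': 3.7, 'z': 68.8, 'med': array([609.6, 181.1])}
side valve 0.87 [268.0, 266.0, 282.0, 296.0] {'n': 204, 'c': array([619.1, 314. ]), 's': array([67.3, 13.3]), 'a': 86.0, 'z': 89.9, 'med': array([618.2, 319.8])}
side rod_end 0.67 [352.0, 252.0, 393.0, 282.0] {'n': 371, 'c': array([419. , 215.2]), 's': array([91.9, 49. ]), 'a': -15.2, 'z': 22.7, 'med': array([398.8, 226.5])}
side dip_tin 0.64 [313.0, 164.0, 332.0, 195.0] {'n': 192, 'c': array([522.9, -96. ]), 's': array([60.7, 38.2]), 'a': 89.8, 'z': 40.8, 'med': array([525.4, -91.4])}
```

View pics/fin.png

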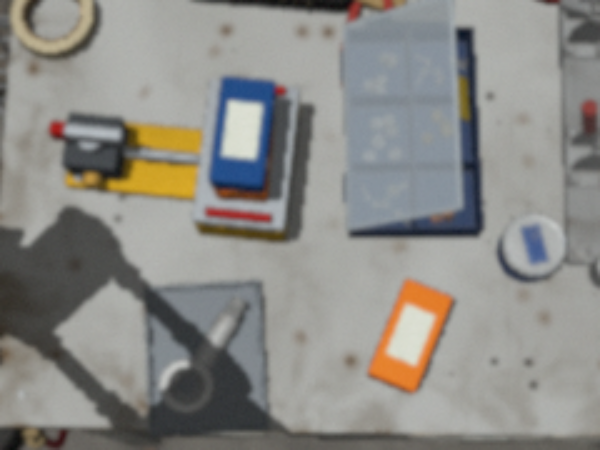

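View pics/fins.png

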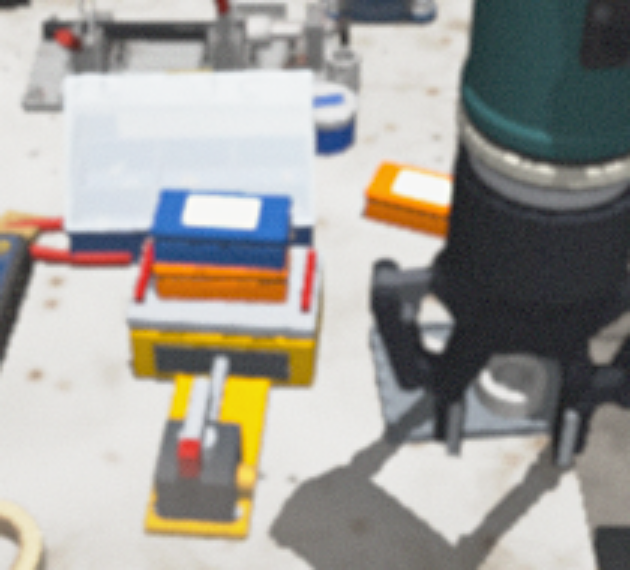

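Every check holds: the platform is down, the valve is shut, the stack is centred, the rod end is in the tray and the tin hasn't moved.

```bash
python3 -c "
from workcell import bot
print(bot.finish_job())"
```

```text
the job is handed in; nothing more can be done
None
```

The job is done and handed in at about 38 s of the 208 s allowed; the hand-in gives no verdict.

- **Rod end:** it lies flat in the grey tray.
- **Cases:** the two cases present, orange (the rightmost look-alike, at the bottom) and blue (on top), stand in one column on the platform. Green and grey were nowhere in view.
- **Lowering:** I opened the valve to about 30°. The platform began to sink at about 23–26° and went all the way down at no more than about 1.2 cm/s, then I turned the valve back to its stop.

**Last checks:**
- The platform sank 60 mm; its top was at 69 mm.
- The valve bar was back at its starting angle within about 1–2°.
- The blue case was within about 1.5 mm of the platform's centre and within 0.5° of square.
- The tin was where it started.
- The robot was clear of everything.

**Disagreements:**
- The orange case measured about 2° off square to the platform after placing; I left it.
- The two cameras differ by about 3 mm.
- In the final side view the gripper hid part of the tray, so the rod end's last position comes from the top camera.

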